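# Sort the kitchen table: fruit, spices and cutlery

## Robot

A 6-joint arm with a two-finger parallel gripper is mounted at the origin on a cart in front of the work surface, level with it; the furniture and walls round the work are solid. World frame = base frame: x ahead of the robot, y to its left, z up, the work surface at z = 0. Lengths are in m, angles in rad, forces in N, time in s.
With the tool pointing down it reaches from about 0.25 to 0.8 m from the base axis. Payload 8.5 kg.
Tool frame: the origin (TCP) lies at the very end of the fingers, on their centre line; the grasp point (between the pads) lies 19 mm behind it; z points along the fingers, y is the line along which they close (so a half turn about z gives the same grasp; the last joint's range is limited). The gripper opens to 85 mm and grips with 20 to 120 N. Pads are 22 mm wide; open, the fingers measure 114 mm over their backs; the gripper's body (76 mm by 85 mm) begins 54 mm behind the grasp point. The pads swing forward as they close: fully open they stand 13 mm farther back than shut.
Start: joints at [1.188, 0.238, -0.013, 1.319, 0, 1.571], TCP at [0.196, 0.487, 0.231] pointing down, gripper open.
Joint ranges: [-2.66, 2.66], [-1.03, 1.9], [-1.14, 1.46], [-1.82, 2.27], [-1.45, 1.34], [-3.14, 3.14]. Speed limits (rad/s): [2.22, 2.22, 2.79, 3.14, 3.14, 3.14].

## Interface

Orientations are given as a rotation vector (axis times angle).
In Python, from bench import status, eyes, manip gives the robot as it stands.
- The arm moves only by the tool servo_tool, never from a script. Its argument "moves" is a list of rows, each an object of numbers: "tx", "ty", "tz": the shift along the tool's x, y, z as a fraction of full scale; "rx", "ry", "rz": the turn, a rotation vector about the tool's x, y, z as a fraction of full scale. A call has 1 to 20 rows; each row is the pose to reach, as a shift and turn from the pose commanded when the call began, along the tool's axes at that moment, turning the shorter way round; what a row does not reach only later rows make up. Full scale, the value 1, is 0.5 m for a shift and 180 degrees for a turn. A row lasts 1/12 s, in which the tool goes at most 41.7 mm and 7.16 degrees, less where a joint would pass 70% of its speed; a pose out of reach is approached as far as the arm can. A call with a number of a shift or a turn outside -1 to 1 is refused whole. A call with a gripper value outside its range is refused whole. "fingers" is the gripper's target within -1 to 1 (fully open at 1, half-way at 0, shut at -1), set as the call begins (left out, the last holds). The fingers move at their own pace and stop on an object; "newtons" is the grip in N (left out, the last holds). Time passes only in rows, so rows that repeat a pose let the fingers close. It gives the time, the measured TCP pose, the force, the opening and the grip force at its end, in the units of the state.
- status.read_state(): the state, without advancing time (a new reading comes with each control period).
- eyes.read_camera(name): name is "scene" or "top"; returns a dict with "img" (384x512x3 uint8, blue, green, red), "z_map" (384x512 float32, m along the optical axis (not along the pixel's ray), 0 where there is no reading), "K" (3x3 intrinsics, pixels), "D" ([k1, k2, p1, p2, k3] as OpenCV has them; the pictures are not rectified), "world_from_camera" (4x4, takes a point from camera to world coordinates). Camera axes: x right, y up, looking along -z (the intrinsics and any distortion apply to the point x, -y, -z); pixel columns grow to the right and rows downward; lengths in m; the calibration is good to about 2 mm. A picture is of the moment at which its call begins.
- manip.job_done(): hands the job in; it is judged then, once.
The state is a dict: "clock": time; "joints": joint angles; "qd": joint speeds; "tau": joint torques, N m; "position": TCP position; "ee_rot": TCP orientation; "wrist_force": force on the tool from outside, world axes, zero at the start; "wrist_torque": the same for the moment, N m; "opening": opening from 0.0 (shut) to 1.0 (fully open); "grip_force": force on a finger pad.
Only numpy, scipy, OpenCV 4.12 (cv2) and the standard library are available. Lean on these libraries where they do the work, as an engineer would, in place of code of your own. Each camera call takes 0.05 s, during which the arm holds its last target. There are 200 camera calls.

## Task

Sort these things away: put the mandarin in the white fruit bowl, stand the red-lidded spice jar in the red box and the yellow-lidded one in the yellow box, both upright on the floor of the box, and lay the peeler flat and lengthwise in the wooden cutlery tray. Let go of everything and leave it at rest.

Things in the scene. Friction and masses are not known exactly. Their poses are not given: they have to be found in the camera images.
- mandarin_mid (a point): Mandarin, orange, loose, 48 mm across and 40 mm high, 40 g. This point is its centre, 20 mm above its underside.
- red_jar_mid (a point): Spice jar with a screw lid in red (pale red top with a green mark), standing upright, loose, 110 g: 47 x 47 mm squarish glass body, round lid 45 mm across over the topmost 20 mm, 97 mm tall in all. This point is its centre, 48.5 mm above its underside; z is up, x and y are square to the sides of the body.
- yellow_jar_mid (a point): Spice jar with a screw lid in yellow (top with a dark blue mark), standing upright, loose, 110 g: 42 x 42 mm squarish glass body, round lid 41 mm across over the topmost 20 mm, 96 mm tall in all. This point is its centre, 48 mm above its underside; z is up, x and y are square to the sides of the body.
- peeler_grip (a point): Vegetable peeler with a yellow handle, lying on the table, loose (it rocks forward about 0.075 rad on to its blade), 170 mm long, 80 g. Handle 105 mm long, up to 25 mm wide and 17 mm thick; the 7 mm thick blade is at its +x end. This point lies on the handle, 9 mm above the underside, 55 mm from the handle's butt and 115 mm from the blade's tip: a good place to grip. x runs along the peeler from handle to blade, z up.
- fruit_bowl: White round bowl, the fruit bowl, fixed to the table, 150 mm across the rim and 77 mm high, floor about 8 mm thick and about 60 mm across, sides sloping up. Origin: centre of its underside, on the table; z up.
- red_box: Small open red plastic box, fixed to the table, 84 x 84 mm outside and 74 x 74 mm inside, 30 mm high (rim bead to 33 mm), floor 5 mm thick. Origin: centre of its underside, on the table; x and y run along the walls, z up.
- yellow_box: Small open yellow plastic box, fixed to the table, 84 x 84 mm outside and 74 x 74 mm inside, 30 mm high (rim bead to 33 mm), floor 5 mm thick. Origin: centre of its underside, on the table; x and y run along the walls, z up.
- cutlery_tray: Low wooden cutlery tray, fixed to the table, 240 mm long (its x) and 140 mm wide (its y) outside, walls 6 mm thick, 26 mm high (rim bead to 30 mm), floor 6 mm thick. Origin: centre of its underside, on the table; z up.
Not all that is in view belongs to the job. Leave any orange or pink look-alike of the part that bears yellow_jar_mid alone.

How it is judged:
By the outcome, as a careful person would: the job done as asked, in the order asked, and still so for the second after the job is handed in, with the robot touching nothing.
It also fails if it takes over 99 s, if anything falls off the work surface, if the arm or the gripper's body presses on something with over 40 N, if the wrist force passes 120 N, or if a joint passes its speed limit or range.

## Working session

There is one attempt and no reset: what is moved stays moved. The work goes in short steps, Python scripts to look and compute and a tool call to move; the robot and the scene stay as the last step left them, time stands still between calls to the robot, and variables do not carry over. Pictures are saved under pics/ and viewed, at most 14 in all, crops included, and the job is handed in when it is done.

Besides the shell and the picture viewer there is one more tool, called after "Call:" as name(argument=value, ...), one argument or row to a line, values as JSON. servo_tool: Moves the arm, as the interface text tells. Its arguments: {"type":"object","properties":{"moves":{"type":"array"},"fingers":{"type":"number"},"newtons":{"type":"number"}},"required":["moves"]}

```bash
ls; mkdir -p pics
python3 - <<'E'
from bench import status, eyes
import cv2,numpy as np,pickle
s=status.read_state(); print({k:np.round(v,3).tolist() for k,v in s.items()})
for n in ("scene","top"):
    c=eyes.read_camera(n); pickle.dump(c,open(f"{n}.pkl","wb"))
    cv2.imwrite(f"pics/{n}0.png",cv2.resize(c["img"],(800,600)))
    print(n,np.round(c["K"],1).tolist(),np.round(c["D"],3),np.round(c["world_from_camera"],3).tolist())
E
```

```text
pics
{'clock': 0.0, 'joints': [1.188, 0.239, -0.014, 1.319, -0.0, 1.571], 'qd': [0.0, -0.0, 0.001, -0.0, -0.002, -0.001], 'tau': [0.002, -53.878, 34.643, 0.018, -0.0, -0.0], 'position': [0.196, 0.487, 0.231], 'ee_rot': [-0.598, -3.084, 0.002], 'wrist_force': [-0.385, -0.527, 0.681], 'wrist_torque': [0.04, 0.017, 0.033], 'grip_force': 0.0, 'opening': 1.0}
scene [[421.4, 0.0, 256.3], [0.0, 421.4, 192.7], [0.0, 0.0, 1.0]] [-0.098  0.     0.     0.     0.   ] [[0.781, 0.412, -0.47, 0.002], [-0.625, 0.521, -0.581, -0.528], [0.006, 0.747, 0.665, 0.791], [0.0, 0.0, 0.0, 1.0]]
top [[426.9, 0.0, 257.7], [0.0, 426.9, 191.9], [0.0, 0.0, 1.0]] [-0.126  0.     0.     0.     0.   ] [[0.012, 0.993, -0.115, 0.412], [-1.0, 0.015, 0.025, 0.132], [0.026, 0.115, 0.993, 1.14], [0.0, 0.0, 0.0, 1.0]]
```

View pics/scene0.png

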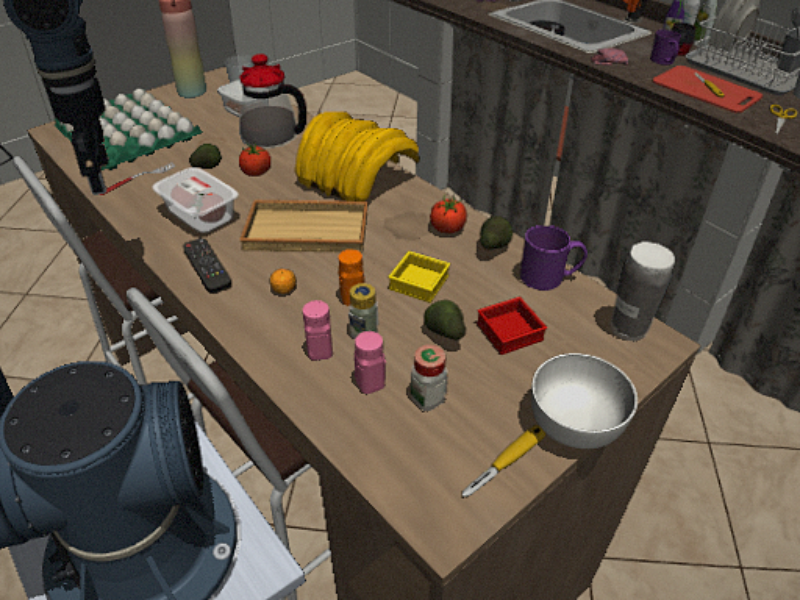

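View pics/top0.png

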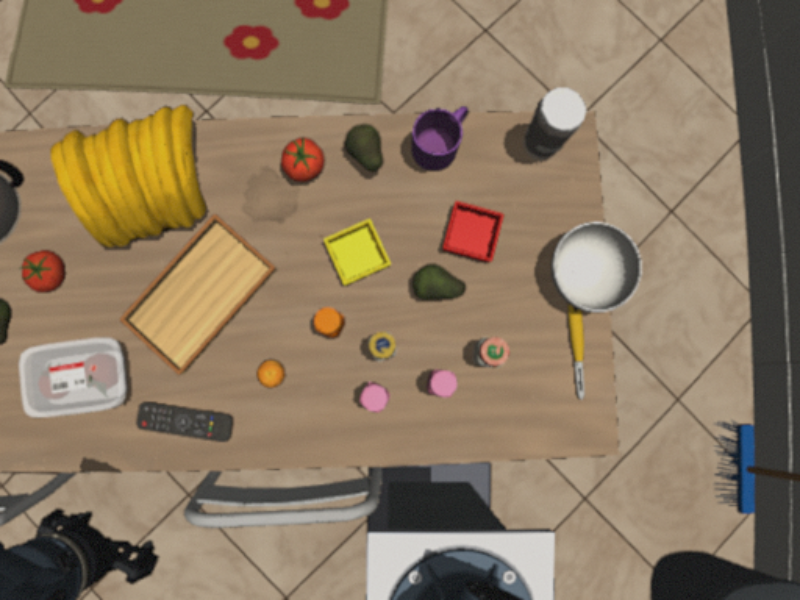

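The top view (800x600) shows the mandarin at (271,373), yellow-lidded jar (382,346), red-lidded jar (493,351), peeler (577,350), bowl (596,266), red box (473,232), yellow box (357,252) and tray (198,294).
Jar candidates are the orange one (328,322), the pink ones (374,397) and (443,383), and the glass one with a yellow lid and dark blue mark (382,346). The glass one fits the description. For the mandarin, the small orange ball at (271,373) fits, since the tomatoes are larger and red.

```bash
cat > h.py <<'E'
import numpy as np,cv2
from bench import eyes,status
from scipy.spatial.transform import Rotation as R
def cloud(c):
    h,w=c["z_map"].shape
    u,v=np.meshgrid(np.arange(w),np.arange(h))
    p=cv2.undistortPoints(np.stack([u,v],-1).reshape(-1,1,2).astype(float),c["K"],c["D"]).reshape(h,w,2)
    z=c["z_map"].astype(float)
    P=np.stack([p[...,0]*z,-p[...,1]*z,-z],-1)
    T=c["world_from_camera"]; W=P@T[:3,:3].T+T[:3,3]; W[z==0]=np.nan
    return W
def pix(c,p):
    T=c["world_from_camera"]; q=(np.asarray(p,float)-T[:3,3])@T[:3,:3]*[1,-1,-1]
    return cv2.projectPoints(q.reshape(-1,1,3),np.zeros(3),np.zeros(3),c["K"],c["D"])[0].reshape(-1,2)
E
python3 - <<'E'
import pickle; from h import *
c=pickle.load(open("top.pkl","rb")); s=pickle.load(open("scene.pkl","rb"))
W=cloud(c); S=cloud(s); A=np.vstack([W.reshape(-1,3),S.reshape(-1,3)]); A=A[~np.isnan(A[:,0])]
g=1.5625
for n,(u,v) in dict(mand=(271,373),yj=(382,346),rj=(493,351),peel=(577,340),bowl=(596,266),rb=(473,232),yb=(357,252),tray=(198,294),table=(230,200)).items():
    p=W[int(v/g),int(u/g)]; print(n,p.round(4),"scene px",pix(s,p)[0].round())
def pts(P,x,y,r,z0,z1):
    return P[(np.hypot(P[:,0]-x,P[:,1]-y)<r)&(P[:,2]>z0)&(P[:,2]<z1)]
Wt=W.reshape(-1,3);Wt=Wt[~np.isnan(Wt[:,0])];Ss=S.reshape(-1,3);Ss=Ss[~np.isnan(Ss[:,0])]
def rect(q): 
    r=cv2.minAreaRect((q[:,:2]*1000).astype(np.float32)); return np.round(r[0],1),np.round(r[1],1),round(r[2],1)
g0=lambda u,v:W[int(v/g),int(u/g)]
for nm,P in(("top",Wt),("scene",Ss)):
    for n,uv,r,z0,z1 in (("mand",(271,373),.035,.012,.06),("yjlid",(382,346),.035,.088,.11),("rjlid",(493,351),.035,.088,.11),("yjbody",(382,346),.035,.02,.07),("rjbody",(493,351),.035,.02,.07),("rb",(473,232),.07,.022,.045),("yb",(357,252),.07,.022,.045),("tray",(198,294),.16,.022,.036),("bowlrim",(596,266),.1,.07,.09)):
        p=g0(*uv);q=pts(P,p[0],p[1],r,z0,z1)
        if len(q)<5: print(nm,n,len(q));continue
        m,rad=cv2.minEnclosingCircle((q[:,:2]*1000).astype(np.float32))
        print(nm,n,len(q),"rect",*rect(q),"circ",np.round(m,1),round(rad,1),"z",q[:,2].min().round(4),q[:,2].max().round(4))
# crop
big=cv2.resize(c["img"][180:290,150:400],None,fx=3.2,fy=3.2,interpolation=cv2.INTER_CUBIC); cv2.imwrite("pics/crop.png",big)
# peeler by height + colour
p=g0(577,340); q=Wt[(np.hypot(*(Wt-p).T[:2])<.14)&(Wt[:,2]>.004)&(Wt[:,2]<.03)]
for x in np.arange(.15,.5,.01):
    k=q[(abs(q[:,0]-x)<.005)]
    if len(k): print(x.round(2),len(k),k[:,1].min().round(3),k[:,1].max().round(3),k[:,2].max().round(3))
E
```

```text
mand [0.4168 0.321  0.0414] scene px [181. 174.]
yj [0.4605 0.1392 0.0979] scene px [231. 185.]
rj [ 0.4553 -0.0349  0.0983] scene px [274. 225.]
peel [ 0.4787 -0.1937  0.0175] scene px [327. 286.]
bowl [ 0.6081 -0.232   0.0096] scene px [377. 270.]
rb [ 0.6654 -0.0149  0.0053] scene px [328. 210.]
yb [0.6255 0.1855 0.0072] scene px [269. 178.]
tray [0.5479 0.4579 0.0091] scene px [196. 145.]
table [0.7155 0.4103 0.0024] scene px [246. 135.]
top mand 269 rect [415.  322.6] [44.1 46.9] 48.2 circ [415.4 323.8] 24.2 z 0.0159 0.0448
top yjlid 229 rect [463.  139.3] [39.1 39.1] 0.9 circ [462.7 138.7] 20.8 z 0.0885 0.1035
top rjlid 273 rect [455.2 -37.8] [44.6 44.2] 4.2 circ [455.1 -38.5] 23.0 z 0.0882 0.1044
top yjbody 29 rect [461.6 138.3] [40.  41.3] 17.5 circ [462.4 138.6] 24.2 z 0.0208 0.07
top rjbody 71 rect [449.  -29.6] [53.4 31.6] 34.9 circ [454.7 -37.8] 26.8 z 0.0208 0.0699
top rb 329 rect [661.8 -13.4] [88.6 86.8] 75.1 circ [659.7 -13.2] 59.7 z 0.0224 0.0409
top yb 330 rect [622.3 184.2] [85.9 88.3] 26.1 circ [622.4 184.3] 58.9 z 0.0222 0.0383
top tray 883 rect [573.4 484.4] [22
[... 717 characters left out ...]
619.2 181.8] [91.2 87.6] 25.3 circ [620.7 181.1] 59.1 z 0.0221 0.0367
scene tray 703 rect [559.4 498. ] [236.2 283.9] 49.9 circ [549.1 468.3] 153.4 z 0.022 0.0357
scene bowlrim 455 rect [ 593.5 -215.2] [151.  148.6] 26.0 circ [ 594.3 -215.6] 76.6 z 0.07 0.0794
0.34 3 -0.18 -0.163 0.006
0.35 5 -0.238 -0.166 0.006
0.36 12 -0.266 -0.133 0.006
0.37 11 -0.255 -0.123 0.006
0.38 21 -0.263 -0.101 0.013
0.39 25 -0.263 -0.107 0.013
0.4 36 -0.26 -0.077 0.013
0.41 33 -0.263 -0.082 0.013
0.42 28 -0.247 -0.079 0.013
0.43 30 -0.25 -0.077 0.013
0.44 26 -0.255 -0.126 0.017
0.45 35 -0.242 -0.082 0.018
0.46 34 -0.256 -0.08 0.019
0.47 45 -0.228 -0.085 0.021
0.48 46 -0.231 -0.071 0.019
0.49 49 -0.25 -0.061 0.019
```

View pics/crop.png

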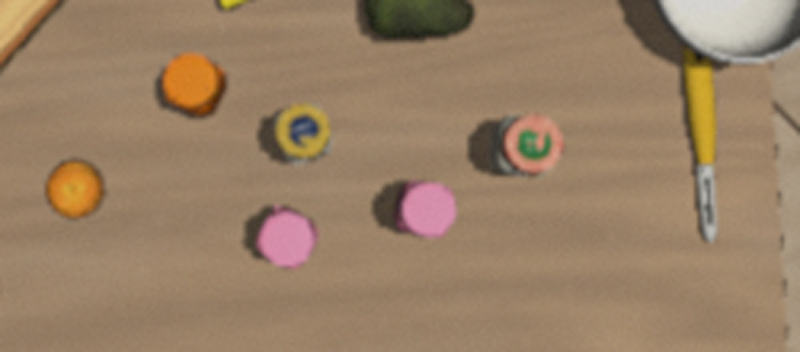

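The crop confirms it: the yellow ring lid with a dark blue mark is at (302,132) and the pale red lid with a green mark is at (533,144). The peeler's butt is tucked under the bowl rim at (700,60).

```bash
cat > fit.py <<'E'
from h import *
from scipy.optimize import least_squares
def sdf(q,x,y,a,hx,hy,r):
    d=q[:,:2]-[x,y]; c,s=np.cos(a),np.sin(a)
    e=abs(np.c_[d@[c,s],d@[-s,c]])-[hx-r,hy-r]
    return np.hypot(*np.maximum(e,0).T)+np.minimum(e.max(1),0)-r
def fitrect(q,x,y,hx,hy,r,angs,fs=.002):
    best=min((least_squares(lambda p:sdf(q,*p,hx,hy,r),[x,y,a],loss="soft_l1",f_scale=fs,x_scale=[.01,.01,.1]) for a in angs),key=lambda o:o.cost)
    return best.x,best.cost/len(q)*1e6
E
python3 - <<'E'
import pickle; from fit import *
c=pickle.load(open("top.pkl","rb")); s=pickle.load(open("scene.pkl","rb"))
def near(P,x,y,r,z0,z1): return P[(np.hypot(P[...,0]-x,P[...,1]-y)<r)&(P[...,2]>z0)&(P[...,2]<z1)]
A=np.arange(0,1.57,.2)
for nm,cc in(("top",c),("scene",s)):
    W=cloud(cc)
    for n,x,y,r,z0,z1,hx,hy,rd,an in (("yj",.461,.137,.036,.012,.07,.021,.021,.006,A),("rj",.4535,-.0395,.04,.012,.07,.0235,.0235,.006,A),
       ("rb",.66,-.0145,.065,.028,.036,.0405,.0405,.004,A),("yb",.6215,.183,.065,.028,.036,.0405,.0405,.004,A),("tray",.548,.46,.15,.025,.033,.118,.068,.003,A*2)):
        q=near(W,x,y,r,z0,z1)
        o,e=fitrect(q,x,y,hx,hy,rd,an); print(nm,n,len(q),o[:2].round(4),"yaw deg",np.degrees(o[2]).round(1),round(e,2))
    # neighbours
    for n,p in dict(orange=(328,322),pinkA=(374,397),pinkB=(443,383)).items():
        if nm=="top":
            w=cloud(c)[int(p[1]/1.5625),int(p[0]/1.5625)]; q=near(W,w[0],w[1],.03,.07,.12); print(n,q.mean(0).round(3),q[:,2].max().round(3))
    # peeler
    hsv=cv2.cvtColor(cc["img"],cv2.COLOR_BGR2HSV)
    m=(hsv[...,0]>15)&(hsv[...,0]<35)&(hsv[...,1]>150)&(hsv[...,2]>90)&(abs(W[...,1]+.2)<.06)&(abs(W[...,0]-.47)<.1)&(W[...,2]<.04)
    q=W[m]; mu=q[:,:2].mean(0); d=np.linalg.svd(q[:,:2]-mu)[2][0]; d*=-np.sign(d[0])
    t=(q[:,:2]-mu)@d
    print(nm,"handle",len(q),mu.round(4),"dir deg",np.degrees(np.arctan2(d[1],d[0])).round(1),"from",(mu+d*t.min()).round(4),"to",(mu+d*t.max()).round(4),"w",np.ptp((q[:,:2]-mu)@[-d[1],d[0]]).round(4),"z",np.median(q[:,2]).round(4))
E
```

```text
top yj 29 [0.4637 0.1401] yaw deg 32.6 1.38
top rj 79 [ 0.4557 -0.04  ] yaw deg -0.4 0.98
top rb 269 [ 0.6609 -0.013 ] yaw deg -14.6 1.7
top yb 282 [0.6219 0.1841] yaw deg 26.0 1.63
top tray 743 [0.5469 0.4537] yaw deg 139.7 4.25
orange [0.5   0.225 0.095] 0.102
pinkA [0.38  0.15  0.096] 0.102
pinkB [0.404 0.043 0.096] 0.102
top handle 246 [ 0.4886 -0.194 ] dir deg -175.3 from [ 0.5333 -0.1903] to [ 0.4438 -0.1976] w 0.0242 z 0.0144
scene yj 267 [0.4608 0.1386] yaw deg 18.4 0.81
scene rj 386 [ 0.4533 -0.0385] yaw deg 84.5 0.84
scene rb 257 [ 0.6575 -0.0159] yaw deg 75.3 1.37
scene yb 204 [0.6197 0.1807] yaw deg 115.3 1.47
scene tray 496 [0.5449 0.4522] yaw deg 140.4 12.53
scene handle 299 [ 0.4817 -0.1993] dir deg -175.8 from [ 0.5252 -0.1961] to [ 0.4392 -0.2024] w 0.0283 z 0.0147
```

```bash
cat > plan.py <<'E'
from h import *
def plan(*targets):
    s=status.read_state(); p=np.array(s["position"]); R0=R.from_rotvec(s["ee_rot"])
    y=R0.as_matrix()[:,1]
    print("t",round(s["clock"],2),"pos",p.round(4),"yaw",np.degrees(np.arctan2(y[1],y[0])).round(1),"j",np.round(s["joints"],2),"open",round(s["opening"],3),"grip",round(s["grip_force"],1),"F",np.round(s["wrist_force"],1))
    for x,y,z,a in targets:
        c,sn=np.cos(np.radians(a)),np.sin(np.radians(a))
        Rt=R.from_matrix(np.array([[-sn,c,0],[c,sn,0],[0,0,-1]]))
        t=R0.inv().apply(np.array([x,y,z])-p)/.5; r=(R0.inv()*Rt).as_rotvec()/np.pi
        print((x,y,z,a),dict(zip("tx ty tz rx ry rz".split(),np.r_[t,r].round(4))))
E
python3 -c "
from plan import *
plan((.413,.321,.12,38),(.413,.321,.03,38),(.413,.321,-.001,38))"
```

```text
t 0.1 pos [0.1959 0.4867 0.2308] yaw 68.1 j [ 1.19  0.24 -0.01  1.32  0.    1.57] open 1.001 grip 0.0 F [ 0.7  0.4 -0.3]
(0.413, 0.321, 0.12, 38) {'tx': np.float64(-0.5265), 'ty': np.float64(-0.1449), 'tz': np.float64(0.2217), 'rx': np.float64(-0.0004), 'ry': np.float64(0.0001), 'rz': np.float64(0.167)}
(0.413, 0.321, 0.03, 38) {'tx': np.float64(-0.5265), 'ty': np.float64(-0.1447), 'tz': np.float64(0.4017), 'rx': np.float64(-0.0004), 'ry': np.float64(0.0001), 'rz': np.float64(0.167)}
(0.413, 0.321, -0.001, 38) {'tx': np.float64(-0.5265), 'ty': np.float64(-0.1446), 'tz': np.float64(0.4637), 'rx': np.float64(-0.0004), 'ry': np.float64(0.0001), 'rz': np.float64(0.167)}
```

Call:
servo_tool(
  moves=[
    {"tx": -0.526, "ty": -0.145, "tz": 0.22, "rz": 0.167},
    {"tx": -0.526, "ty": -0.145, "tz": 0.22, "rz": 0.167},
    {"tx": -0.526, "ty": -0.145, "tz": 0.22, "rz": 0.167},
    {"tx": -0.526, "ty": -0.145, "tz": 0.22, "rz": 0.167},
    {"tx": -0.526, "ty": -0.145, "tz": 0.22, "rz": 0.167},
    {"tx": -0.526, "ty": -0.145, "tz": 0.22, "rz": 0.167},
    {"tx": -0.526, "ty": -0.145, "tz": 0.22, "rz": 0.167},
    {"tx": -0.526, "ty": -0.145, "tz": 0.22, "rz": 0.167},
    {"tx": -0.526, "ty": -0.145, "tz": 0.22, "rz": 0.167},
    {"tx": -0.526, "ty": -0.145, "tz": 0.22, "rz": 0.167},
    {"tx": -0.526, "ty": -0.145, "tz": 0.28, "rz": 0.167},
    {"tx": -0.526, "ty": -0.145, "tz": 0.34, "rz": 0.167},
    {"tx": -0.526, "ty": -0.145, "tz": 0.4, "rz": 0.167},
    {"tx": -0.526, "ty": -0.145, "tz": 0.43, "rz": 0.167},
    {"tx": -0.526, "ty": -0.145, "tz": 0.452, "rz": 0.167},
    {"tx": -0.526, "ty": -0.145, "tz": 0.452, "rz": 0.167},
    {"tx": -0.526, "ty": -0.145, "tz": 0.452, "rz": 0.167},
  ],
  fingers=1,
  newtons=25,
)

```text
invalid input
```

Call:
servo_tool(
  moves=[
    {"tx": -0.526, "ty": -0.145, "tz": 0.22, "rx": 0, "ry": 0, "rz": 0.167},
    {"tx": -0.526, "ty": -0.145, "tz": 0.22, "rx": 0, "ry": 0, "rz": 0.167},
    {"tx": -0.526, "ty": -0.145, "tz": 0.22, "rx": 0, "ry": 0, "rz": 0.167},
    {"tx": -0.526, "ty": -0.145, "tz": 0.22, "rx": 0, "ry": 0, "rz": 0.167},
    {"tx": -0.526, "ty": -0.145, "tz": 0.22, "rx": 0, "ry": 0, "rz": 0.167},
    {"tx": -0.526, "ty": -0.145, "tz": 0.22, "rx": 0, "ry": 0, "rz": 0.167},
    {"tx": -0.526, "ty": -0.145, "tz": 0.22, "rx": 0, "ry": 0, "rz": 0.167},
    {"tx": -0.526, "ty": -0.145, "tz": 0.22, "rx": 0, "ry": 0, "rz": 0.167},
    {"tx": -0.526, "ty": -0.145, "tz": 0.22, "rx": 0, "ry": 0, "rz": 0.167},
    {"tx": -0.526, "ty": -0.145, "tz": 0.22, "rx": 0, "ry": 0, "rz": 0.167},
    {"tx": -0.526, "ty": -0.145, "tz": 0.28, "rx": 0, "ry": 0, "rz": 0.167},
    {"tx": -0.526, "ty": -0.145, "tz": 0.34, "rx": 0, "ry": 0, "rz": 0.167},
    {"tx": -0.526, "ty": -0.145, "tz": 0.4, "rx": 0, "ry": 0, "rz": 0.167},
    {"tx": -0.526, "ty": -0.145, "tz": 0.43, "rx": 0, "ry": 0, "rz": 0.167},
    {"tx": -0.526, "ty": -0.145, "tz": 0.452, "rx": 0, "ry": 0, "rz": 0.167},
    {"tx": -0.526, "ty": -0.145, "tz": 0.452, "rx": 0, "ry": 0, "rz": 0.167},
    {"tx": -0.526, "ty": -0.145, "tz": 0.452, "rx": 0, "ry": 0, "rz": 0.167},
  ],
  fingers=1,
  newtons=25,
)

```text
clock: 1.52
position: [0.4121, 0.3225, 0.0056]
ee_rot: [-1.374, -2.825, 0.0]
wrist_force: [0.3, 0.7, 0.5]
opening: 1.001
grip_force: 0.0
```

Call:
servo_tool(
  moves=[
    {"tx": 0, "ty": 0, "tz": 0.013, "rx": 0, "ry": 0, "rz": 0},
    {"tx": 0, "ty": 0, "tz": 0.013, "rx": 0, "ry": 0, "rz": 0},
    {"tx": 0, "ty": 0, "tz": 0.013, "rx": 0, "ry": 0, "rz": 0},
    {"tx": 0, "ty": 0, "tz": 0.013, "rx": 0, "ry": 0, "rz": 0},
    {"tx": 0, "ty": 0, "tz": 0.013, "rx": 0, "ry": 0, "rz": 0},
    {"tx": 0, "ty": 0, "tz": 0.013, "rx": 0, "ry": 0, "rz": 0},
    {"tx": 0, "ty": 0, "tz": 0.013, "rx": 0, "ry": 0, "rz": 0},
    {"tx": 0, "ty": 0, "tz": 0.013, "rx": 0, "ry": 0, "rz": 0},
    {"tx": 0, "ty": 0, "tz": 0.013, "rx": 0, "ry": 0, "rz": 0},
    {"tx": 0, "ty": 0, "tz": 0.013, "rx": 0, "ry": 0, "rz": 0},
  ],
  fingers=-1,
  newtons=25,
)

```text
clock: 2.35
position: [0.4132, 0.3218, -0.0004]
ee_rot: [1.377, 2.824, 0.002]
wrist_force: [-2.5, 0.8, 6.5]
opening: 0.513
grip_force: 25.0
```

```bash
python3 -c "
from plan import *
plan((.413,.321,.2,38),(.595,-.215,.2,-20),(.595,-.215,.03,-20))"
```

```text
t 2.35 pos [ 4.132e-01  3.218e-01 -4.000e-04] yaw 38.0 j [ 0.66  0.42 -0.4   0.75  0.    1.57] open 0.513 grip 25.0 F [-2.5  0.8  6.5]
(0.413, 0.321, 0.2, 38) {'tx': np.float64(-0.0009), 'ty': np.float64(-0.0009), 'tz': np.float64(-0.4007), 'rx': np.float64(0.0004), 'ry': np.float64(-0.0001), 'rz': np.float64(0.0)}
(0.595, -0.215, 0.2, -20) {'tx': np.float64(-1.0697), 'ty': np.float64(-0.3741), 'tz': np.float64(-0.4016), 'rx': np.float64(0.0002), 'ry': np.float64(-0.0003), 'rz': np.float64(0.3223)}
(0.595, -0.215, 0.03, -20) {'tx': np.float64(-1.0699), 'ty': np.float64(-0.3745), 'tz': np.float64(-0.0616), 'rx': np.float64(0.0002), 'ry': np.float64(-0.0003), 'rz': np.float64(0.3223)}
```

Call:
servo_tool(
  moves=[
    {"tx": 0, "ty": 0, "tz": -0.05, "rx": 0, "ry": 0, "rz": 0},
    {"tx": 0, "ty": 0, "tz": -0.12, "rx": 0, "ry": 0, "rz": 0},
    {"tx": 0, "ty": 0, "tz": -0.2, "rx": 0, "ry": 0, "rz": 0},
    {"tx": 0, "ty": 0, "tz": -0.28, "rx": 0, "ry": 0, "rz": 0},
    {"tx": 0, "ty": 0, "tz": -0.36, "rx": 0, "ry": 0, "rz": 0},
    {"tx": -0.05, "ty": -0.02, "tz": -0.4, "rx": 0, "ry": 0, "rz": 0.02},
    {"tx": -0.12, "ty": -0.04, "tz": -0.4, "rx": 0, "ry": 0, "rz": 0.04},
    {"tx": -0.2, "ty": -0.06, "tz": -0.4, "rx": 0, "ry": 0, "rz": 0.06},
    {"tx": -0.28, "ty": -0.08, "tz": -0.4, "rx": 0, "ry": 0, "rz": 0.08},
    {"tx": -0.36, "ty": -0.1, "tz": -0.4, "rx": 0, "ry": 0, "rz": 0.11},
    {"tx": -0.44, "ty": -0.12, "tz": -0.4, "rx": 0, "ry": 0, "rz": 0.14},
    {"tx": -0.52, "ty": -0.14, "tz": -0.4, "rx": 0, "ry": 0, "rz": 0.17},
    {"tx": -0.6, "ty": -0.16, "tz": -0.4, "rx": 0, "ry": 0, "rz": 0.2},
    {"tx": -0.68, "ty": -0.18, "tz": -0.4, "rx": 0, "ry": 0, "rz": 0.22},
    {"tx": -0.76, "ty": -0.21, "tz": -0.4, "rx": 0, "ry": 0, "rz": 0.24},
    {"tx": -0.83, "ty": -0.24, "tz": -0.4, "rx": 0, "ry": 0, "rz": 0.26},
    {"tx": -0.9, "ty": -0.28, "tz": -0.4, "rx": 0, "ry": 0, "rz": 0.28},
    {"tx": -0.96, "ty": -0.32, "tz": -0.4, "rx": 0, "ry": 0, "rz": 0.3},
    {"tx": -0.99, "ty": -0.35, "tz": -0.4, "rx": 0, "ry": 0, "rz": 0.32},
    {"tx": -0.99, "ty": -0.37, "tz": -0.4, "rx": 0, "ry": 0, "rz": 0.32},
  ],
)

```text
clock: 4.02
position: [0.5723, -0.1862, 0.1984]
ee_rot: [2.573, 1.802, -0.001]
wrist_force: [-0.8, 0.9, -0.8]
opening: 0.51
grip_force: 25.8
```

```bash
python3 -c "
from plan import *
plan((.595,-.215,.2,-20),(.595,-.215,.1,-20),(.595,-.215,.03,-20))"
```

```text
t 4.02 pos [ 0.5723 -0.1862  0.1984] yaw -20.0 j [-0.31  0.38  0.11  1.3  -0.    1.61] open 0.51 grip 25.8 F [-0.8  0.9 -0.8]
(0.595, -0.215, 0.2, -20) {'tx': np.float64(-0.0386), 'ty': np.float64(0.0624), 'tz': np.float64(-0.0032), 'rx': np.float64(0.0001), 'ry': np.float64(0.0003), 'rz': np.float64(0.0001)}
(0.595, -0.215, 0.1, -20) {'tx': np.float64(-0.0385), 'ty': np.float64(0.0623), 'tz': np.float64(0.1968), 'rx': np.float64(0.0001), 'ry': np.float64(0.0003), 'rz': np.float64(0.0001)}
(0.595, -0.215, 0.03, -20) {'tx': np.float64(-0.0383), 'ty': np.float64(0.0623), 'tz': np.float64(0.3368), 'rx': np.float64(0.0001), 'ry': np.float64(0.0003), 'rz': np.float64(0.0001)}
```

Call:
servo_tool(
  moves=[
    {"tx": -0.039, "ty": 0.063, "tz": 0, "rx": 0, "ry": 0, "rz": 0},
    {"tx": -0.039, "ty": 0.063, "tz": 0.05, "rx": 0, "ry": 0, "rz": 0},
    {"tx": -0.039, "ty": 0.063, "tz": 0.11, "rx": 0, "ry": 0, "rz": 0},
    {"tx": -0.039, "ty": 0.063, "tz": 0.17, "rx": 0, "ry": 0, "rz": 0},
    {"tx": -0.039, "ty": 0.063, "tz": 0.23, "rx": 0, "ry": 0, "rz": 0},
    {"tx": -0.039, "ty": 0.063, "tz": 0.28, "rx": 0, "ry": 0, "rz": 0},
    {"tx": -0.039, "ty": 0.063, "tz": 0.31, "rx": 0, "ry": 0, "rz": 0},
    {"tx": -0.039, "ty": 0.063, "tz": 0.325, "rx": 0, "ry": 0, "rz": 0},
    {"tx": -0.039, "ty": 0.063, "tz": 0.335, "rx": 0, "ry": 0, "rz": 0},
    {"tx": -0.039, "ty": 0.063, "tz": 0.337, "rx": 0, "ry": 0, "rz": 0},
    {"tx": -0.039, "ty": 0.063, "tz": 0.337, "rx": 0, "ry": 0, "rz": 0},
  ],
)

```text
clock: 4.93
position: [0.5956, -0.2114, 0.0312]
ee_rot: [2.566, 1.811, 0.001]
wrist_force: [0.3, -0.4, -0.0]
opening: 0.51
grip_force: 25.9
```

Release slightly, then lift.

Call:
servo_tool(
  moves=[
    {"tx": 0, "ty": 0, "tz": 0.01, "rx": 0, "ry": 0, "rz": 0},
    {"tx": 0, "ty": 0, "tz": 0.01, "rx": 0, "ry": 0, "rz": 0},
    {"tx": 0, "ty": 0, "tz": 0.01, "rx": 0, "ry": 0, "rz": 0},
    {"tx": 0, "ty": 0, "tz": 0.01, "rx": 0, "ry": 0, "rz": 0},
    {"tx": 0, "ty": 0, "tz": 0.01, "rx": 0, "ry": 0, "rz": 0},
    {"tx": 0, "ty": 0, "tz": 0.01, "rx": 0, "ry": 0, "rz": 0},
    {"tx": 0, "ty": 0, "tz": -0.04, "rx": 0, "ry": 0, "rz": 0},
    {"tx": 0, "ty": 0, "tz": -0.11, "rx": 0, "ry": 0, "rz": 0},
    {"tx": 0, "ty": 0, "tz": -0.19, "rx": 0, "ry": 0, "rz": 0},
    {"tx": 0, "ty": 0, "tz": -0.27, "rx": 0, "ry": 0, "rz": 0},
    {"tx": 0, "ty": 0, "tz": -0.34, "rx": 0, "ry": 0, "rz": 0},
    {"tx": 0, "ty": 0, "tz": -0.34, "rx": 0, "ry": 0, "rz": 0},
    {"tx": 0, "ty": 0, "tz": -0.34, "rx": 0, "ry": 0, "rz": 0},
  ],
  fingers=0.3,
)

```text
clock: 6.02
position: [0.5963, -0.2118, 0.203]
ee_rot: [2.564, 1.809, 0.004]
wrist_force: [-0.3, 0.7, -0.1]
opening: 0.651
grip_force: 0.0
```

```bash
python3 -c "
from plan import *
plan((.454,-.039,.2,-5),(.454,-.039,.12,-5),(.454,-.039,.036,-5))
c=eyes.read_camera('scene'); W=cloud(c)
cv2.imwrite('pics/m1.png',cv2.resize(c['img'][160:340,180:460],None,fx=2.5,fy=2.5))"
```

```text
t 6.02 pos [ 0.5963 -0.2118  0.203 ] yaw -19.6 j [-0.34  0.43  0.2   1.33 -0.    1.57] open 0.651 grip 0.0 F [-0.3  0.7 -0.1]
(0.454, -0.039, 0.2, -5) {'tx': np.float64(0.2302), 'ty': np.float64(-0.3841), 'tz': np.float64(0.0041), 'rx': np.float64(0.0015), 'ry': np.float64(0.0002), 'rz': np.float64(-0.0811)}
(0.454, -0.039, 0.12, -5) {'tx': np.float64(0.2303), 'ty': np.float64(-0.3849), 'tz': np.float64(0.1641), 'rx': np.float64(0.0015), 'ry': np.float64(0.0002), 'rz': np.float64(-0.0811)}
(0.454, -0.039, 0.036, -5) {'tx': np.float64(0.2303), 'ty': np.float64(-0.3857), 'tz': np.float64(0.3321), 'rx': np.float64(0.0015), 'ry': np.float64(0.0002), 'rz': np.float64(-0.0811)}
```

View pics/m1.png

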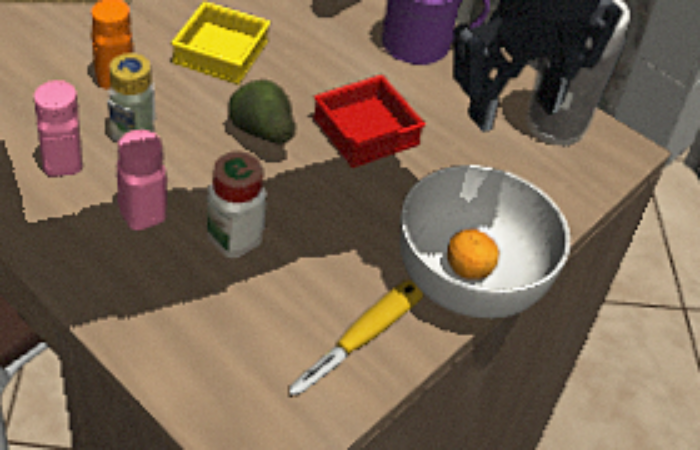

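The mandarin lies in the bowl at (473,253). Next is the red-lidded jar.

Call:
servo_tool(
  moves=[
    {"tx": 0.03, "ty": -0.06, "tz": 0, "rx": 0, "ry": 0, "rz": -0.01},
    {"tx": 0.07, "ty": -0.12, "tz": 0, "rx": 0, "ry": 0, "rz": -0.03},
    {"tx": 0.11, "ty": -0.19, "tz": 0, "rx": 0, "ry": 0, "rz": -0.05},
    {"tx": 0.15, "ty": -0.25, "tz": 0, "rx": 0, "ry": 0, "rz": -0.06},
    {"tx": 0.19, "ty": -0.31, "tz": 0, "rx": 0, "ry": 0, "rz": -0.07},
    {"tx": 0.22, "ty": -0.36, "tz": 0, "rx": 0, "ry": 0, "rz": -0.08},
    {"tx": 0.23, "ty": -0.385, "tz": 0, "rx": 0, "ry": 0, "rz": -0.081},
    {"tx": 0.23, "ty": -0.385, "tz": 0.04, "rx": 0, "ry": 0, "rz": -0.081},
    {"tx": 0.23, "ty": -0.385, "tz": 0.1, "rx": 0, "ry": 0, "rz": -0.081},
    {"tx": 0.23, "ty": -0.385, "tz": 0.1, "rx": 0, "ry": 0, "rz": -0.081},
    {"tx": 0.23, "ty": -0.385, "tz": 0.1, "rx": 0, "ry": 0, "rz": -0.081},
  ],
  fingers=1,
  newtons=35,
)

```text
clock: 6.98
position: [0.451, -0.0386, 0.149]
ee_rot: [-2.315, -2.119, 0.005]
wrist_force: [0.1, -0.2, 1.1]
opening: 0.998
grip_force: 0.0
```

```bash
python3 -c "
from plan import *
plan((.454,-.039,.1,-5),(.454,-.039,.036,-5))"
```

```text
t 6.98 pos [ 0.451  -0.0386  0.149 ] yaw -5.0 j [-0.09  0.16 -0.33  1.08 -0.    1.57] open 0.998 grip 0.0 F [ 0.1 -0.2  1.1]
(0.454, -0.039, 0.1, -5) {'tx': np.float64(-0.0002), 'ty': np.float64(0.0066), 'tz': np.float64(0.0979), 'rx': np.float64(-0.0014), 'ry': np.float64(0.0001), 'rz': np.float64(-0.0003)}
(0.454, -0.039, 0.036, -5) {'tx': np.float64(-0.0001), 'ty': np.float64(0.0071), 'tz': np.float64(0.2259), 'rx': np.float64(-0.0014), 'ry': np.float64(0.0001), 'rz': np.float64(-0.0003)}
```

Call:
servo_tool(
  moves=[
    {"tx": 0, "ty": 0.004, "tz": 0.05, "rx": 0, "ry": 0, "rz": 0},
    {"tx": 0, "ty": 0.004, "tz": 0.1, "rx": 0, "ry": 0, "rz": 0},
    {"tx": 0, "ty": 0.004, "tz": 0.14, "rx": 0, "ry": 0, "rz": 0},
    {"tx": 0, "ty": 0.004, "tz": 0.18, "rx": 0, "ry": 0, "rz": 0},
    {"tx": 0, "ty": 0.004, "tz": 0.21, "rx": 0, "ry": 0, "rz": 0},
    {"tx": 0, "ty": 0.004, "tz": 0.226, "rx": 0, "ry": 0, "rz": 0},
    {"tx": 0, "ty": 0.004, "tz": 0.226, "rx": 0, "ry": 0, "rz": 0},
    {"tx": 0, "ty": 0.004, "tz": 0.226, "rx": 0, "ry": 0, "rz": 0},
  ],
)

```text
clock: 7.65
position: [0.455, -0.039, 0.038]
ee_rot: [2.317, 2.122, 0.0]
wrist_force: [0.0, 0.7, 0.6]
opening: 1.0
grip_force: 0.0
```

Call:
servo_tool(
  moves=[
    {"tx": 0, "ty": 0, "tz": 0, "rx": 0, "ry": 0, "rz": 0},
    {"tx": 0, "ty": 0, "tz": 0, "rx": 0, "ry": 0, "rz": 0},
    {"tx": 0, "ty": 0, "tz": 0, "rx": 0, "ry": 0, "rz": 0},
    {"tx": 0, "ty": 0, "tz": 0, "rx": 0, "ry": 0, "rz": 0},
    {"tx": 0, "ty": 0, "tz": 0, "rx": 0, "ry": 0, "rz": 0},
    {"tx": 0, "ty": 0, "tz": 0, "rx": 0, "ry": 0, "rz": 0},
    {"tx": 0, "ty": 0, "tz": 0, "rx": 0, "ry": 0, "rz": 0},
    {"tx": 0, "ty": 0, "tz": 0, "rx": 0, "ry": 0, "rz": 0},
    {"tx": 0, "ty": 0, "tz": 0, "rx": 0, "ry": 0, "rz": 0},
  ],
  fingers=-1,
  newtons=35,
)

```text
clock: 8.4
position: [0.4546, -0.0388, 0.0381]
ee_rot: [2.316, 2.121, 0.001]
wrist_force: [-1.3, -0.1, 5.7]
opening: 0.527
grip_force: 27.9
```

```bash
python3 -c "
from plan import *
plan((.454,-.039,.136,-5),(.659,-.0145,.136,-14.7),(.659,-.0145,.045,-14.7))"
```

```text
t 8.4 pos [ 0.4546 -0.0388  0.0381] yaw -5.0 j [-0.08  0.28 -0.5   0.79 -0.    1.57] open 0.527 grip 27.9 F [-1.3 -0.1  5.7]
(0.454, -0.039, 0.136, -5) {'tx': np.float64(-0.0005), 'ty': np.float64(-0.001), 'tz': np.float64(-0.1958), 'rx': np.float64(0.0003), 'ry': np.float64(0.0001), 'rz': np.float64(-0.0001)}
(0.659, -0.0145, 0.136, -14.7) {'tx': np.float64(0.0842), 'ty': np.float64(0.4032), 'tz': np.float64(-0.1955), 'rx': np.float64(0.0003), 'ry': np.float64(0.0001), 'rz': np.float64(0.0538)}
(0.659, -0.0145, 0.045, -14.7) {'tx': np.float64(0.0842), 'ty': np.float64(0.403), 'tz': np.float64(-0.0135), 'rx': np.float64(0.0003), 'ry': np.float64(0.0001), 'rz': np.float64(0.0538)}
```

Call:
servo_tool(
  moves=[
    {"tx": 0, "ty": 0, "tz": -0.04, "rx": 0, "ry": 0, "rz": 0},
    {"tx": 0, "ty": 0, "tz": -0.1, "rx": 0, "ry": 0, "rz": 0},
    {"tx": 0, "ty": 0, "tz": -0.16, "rx": 0, "ry": 0, "rz": 0},
    {"tx": 0, "ty": 0.02, "tz": -0.2, "rx": 0, "ry": 0, "rz": 0},
    {"tx": 0.02, "ty": 0.06, "tz": -0.2, "rx": 0, "ry": 0, "rz": 0.01},
    {"tx": 0.03, "ty": 0.12, "tz": -0.2, "rx": 0, "ry": 0, "rz": 0.02},
    {"tx": 0.04, "ty": 0.18, "tz": -0.2, "rx": 0, "ry": 0, "rz": 0.03},
    {"tx": 0.06, "ty": 0.24, "tz": -0.2, "rx": 0, "ry": 0, "rz": 0.04},
    {"tx": 0.07, "ty": 0.3, "tz": -0.2, "rx": 0, "ry": 0, "rz": 0.05},
    {"tx": 0.08, "ty": 0.35, "tz": -0.2, "rx": 0, "ry": 0, "rz": 0.054},
    {"tx": 0.084, "ty": 0.39, "tz": -0.2, "rx": 0, "ry": 0, "rz": 0.054},
    {"tx": 0.084, "ty": 0.403, "tz": -0.2, "rx": 0, "ry": 0, "rz": 0.054},
    {"tx": 0.084, "ty": 0.403, "tz": -0.18, "rx": 0, "ry": 0, "rz": 0.054},
    {"tx": 0.084, "ty": 0.403, "tz": -0.15, "rx": 0, "ry": 0, "rz": 0.054},
    {"tx": 0.084, "ty": 0.403, "tz": -0.11, "rx": 0, "ry": 0, "rz": 0.054},
    {"tx": 0.084, "ty": 0.403, "tz": -0.1, "rx": 0, "ry": 0, "rz": 0.054},
    {"tx": 0.084, "ty": 0.403, "tz": -0.1, "rx": 0, "ry": 0, "rz": 0.054},
    {"tx": 0.084, "ty": 0.403, "tz": -0.1, "rx": 0, "ry": 0, "rz": 0.054},
  ],
)

```text
clock: 9.9
position: [0.6579, -0.0146, 0.0876]
ee_rot: [-2.488, -1.918, 0.001]
wrist_force: [-0.7, 0.3, -0.4]
opening: 0.531
grip_force: 31.6
```

```bash
python3 -c "
from plan import *
plan((.659,-.0145,.045,-14.7))
c=eyes.read_camera('scene')
cv2.imwrite('pics/r1.png',cv2.resize(c['img'][110:270,240:450],None,fx=2.5,fy=2.5))"
```

```text
t 9.9 pos [ 0.6579 -0.0146  0.0876] yaw -14.7 j [-0.02  0.54  0.08  1.11 -0.    1.81] open 0.531 grip 31.6 F [-0.7  0.3 -0.4]
(0.659, -0.0145, 0.045, -14.7) {'tx': np.float64(0.0007), 'ty': np.float64(0.0021), 'tz': np.float64(0.0852), 'rx': np.float64(-0.0002), 'ry': np.float64(0.0001), 'rz': np.float64(-0.0002)}
```

View pics/r1.png

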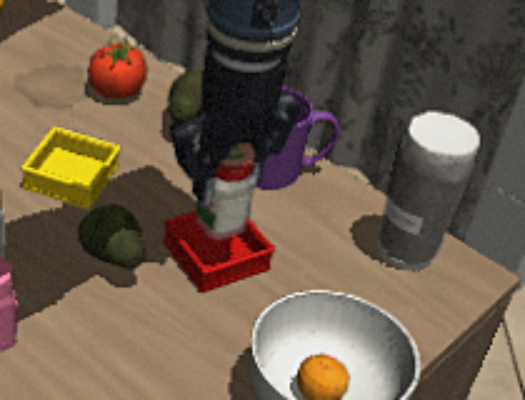

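The jar is held upright over the box at (228,200). Lowering it.

Call:
servo_tool(
  moves=[
    {"tx": 0, "ty": 0.002, "tz": 0.03, "rx": 0, "ry": 0, "rz": 0},
    {"tx": 0, "ty": 0.002, "tz": 0.055, "rx": 0, "ry": 0, "rz": 0},
    {"tx": 0, "ty": 0.002, "tz": 0.07, "rx": 0, "ry": 0, "rz": 0},
    {"tx": 0, "ty": 0.002, "tz": 0.08, "rx": 0, "ry": 0, "rz": 0},
    {"tx": 0, "ty": 0.002, "tz": 0.085, "rx": 0, "ry": 0, "rz": 0},
    {"tx": 0, "ty": 0.002, "tz": 0.088, "rx": 0, "ry": 0, "rz": 0},
    {"tx": 0, "ty": 0.002, "tz": 0.088, "rx": 0, "ry": 0, "rz": 0},
    {"tx": 0, "ty": 0.002, "tz": 0.088, "rx": 0, "ry": 0, "rz": 0},
    {"tx": 0, "ty": 0.002, "tz": 0.088, "rx": 0, "ry": 0, "rz": 0},
  ],
)

```text
clock: 10.7
position: [0.66, -0.0147, 0.0439]
ee_rot: [2.487, 1.918, 0.001]
wrist_force: [0.3, 0.3, -1.7]
opening: 0.531
grip_force: 31.6
```

Call:
servo_tool(
  moves=[
    {"tx": 0, "ty": 0, "tz": 0.002, "rx": 0, "ry": 0, "rz": 0},
    {"tx": 0, "ty": 0, "tz": 0.003, "rx": 0, "ry": 0, "rz": 0},
    {"tx": 0, "ty": 0, "tz": 0.003, "rx": 0, "ry": 0, "rz": 0},
    {"tx": 0, "ty": 0, "tz": 0.003, "rx": 0, "ry": 0, "rz": 0},
  ],
)

```text
clock: 11.03
position: [0.6601, -0.0148, 0.0431]
ee_rot: [2.487, 1.918, 0.002]
wrist_force: [-2.7, -1.0, 7.8]
opening: 0.525
grip_force: 33.0
```

Contact with the floor. Open and rise.

Call:
servo_tool(
  moves=[
    {"tx": 0, "ty": 0, "tz": -0.001, "rx": 0, "ry": 0, "rz": 0},
    {"tx": 0, "ty": 0, "tz": -0.001, "rx": 0, "ry": 0, "rz": 0},
    {"tx": 0, "ty": 0, "tz": -0.001, "rx": 0, "ry": 0, "rz": 0},
    {"tx": 0, "ty": 0, "tz": -0.001, "rx": 0, "ry": 0, "rz": 0},
    {"tx": 0, "ty": 0, "tz": -0.001, "rx": 0, "ry": 0, "rz": 0},
    {"tx": 0, "ty": 0, "tz": -0.001, "rx": 0, "ry": 0, "rz": 0},
    {"tx": 0, "ty": 0, "tz": -0.001, "rx": 0, "ry": 0, "rz": 0},
    {"tx": 0, "ty": 0, "tz": -0.03, "rx": 0, "ry": 0, "rz": 0},
    {"tx": 0, "ty": 0, "tz": -0.08, "rx": 0, "ry": 0, "rz": 0},
    {"tx": 0, "ty": 0, "tz": -0.15, "rx": 0, "ry": 0, "rz": 0},
    {"tx": 0, "ty": 0, "tz": -0.22, "rx": 0, "ry": 0, "rz": 0},
    {"tx": 0, "ty": 0, "tz": -0.28, "rx": 0, "ry": 0, "rz": 0},
    {"tx": 0, "ty": 0, "tz": -0.28, "rx": 0, "ry": 0, "rz": 0},
  ],
  fingers=1,
)

```text
clock: 12.12
position: [0.6624, -0.0148, 0.1887]
ee_rot: [2.483, 1.915, 0.012]
wrist_force: [0.6, 0.3, 0.4]
opening: 0.999
grip_force: 0.0
```

```bash
python3 -c "
from plan import *
plan((.4615,.1375,.17,108),(.4615,.1375,.1,108),(.4615,.1375,.036,108))"
```

```text
t 12.12 pos [ 0.6624 -0.0148  0.1887] yaw -14.7 j [-0.02  0.49  0.25  1.33 -0.    1.81] open 0.999 grip 0.0 F [0.6 0.3 0.4]
(0.4615, 0.1375, 0.17, 108) {'tx': np.float64(0.1923), 'ty': np.float64(-0.4664), 'tz': np.float64(0.0335), 'rx': np.float64(0.0025), 'ry': np.float64(0.0028), 'rz': np.float64(-0.6819)}
(0.4615, 0.1375, 0.1, 108) {'tx': np.float64(0.192), 'ty': np.float64(-0.4677), 'tz': np.float64(0.1735), 'rx': np.float64(0.0025), 'ry': np.float64(0.0028), 'rz': np.float64(-0.6819)}
(0.4615, 0.1375, 0.036, 108) {'tx': np.float64(0.1917), 'ty': np.float64(-0.4689), 'tz': np.float64(0.3015), 'rx': np.float64(0.0025), 'ry': np.float64(0.0028), 'rz': np.float64(-0.6819)}
```

Call:
servo_tool(
  moves=[
    {"tx": 0, "ty": 0, "tz": 0, "rx": 0, "ry": 0, "rz": -0.04},
    {"tx": 0.01, "ty": -0.03, "tz": 0, "rx": 0, "ry": 0, "rz": -0.08},
    {"tx": 0.03, "ty": -0.07, "tz": 0, "rx": 0, "ry": 0, "rz": -0.12},
    {"tx": 0.05, "ty": -0.11, "tz": 0, "rx": 0, "ry": 0, "rz": -0.16},
    {"tx": 0.07, "ty": -0.16, "tz": 0, "rx": 0, "ry": 0, "rz": -0.2},
    {"tx": 0.09, "ty": -0.21, "tz": 0, "rx": 0, "ry": 0, "rz": -0.24},
    {"tx": 0.11, "ty": -0.26, "tz": 0, "rx": 0, "ry": 0, "rz": -0.28},
    {"tx": 0.13, "ty": -0.3, "tz": 0, "rx": 0, "ry": 0, "rz": -0.32},
    {"tx": 0.14, "ty": -0.34, "tz": 0, "rx": 0, "ry": 0, "rz": -0.36},
    {"tx": 0.16, "ty": -0.38, "tz": 0, "rx": 0, "ry": 0, "rz": -0.4},
    {"tx": 0.17, "ty": -0.41, "tz": 0, "rx": 0, "ry": 0, "rz": -0.44},
    {"tx": 0.18, "ty": -0.44, "tz": 0, "rx": 0, "ry": 0, "rz": -0.48},
    {"tx": 0.19, "ty": -0.46, "tz": 0, "rx": 0, "ry": 0, "rz": -0.52},
    {"tx": 0.192, "ty": -0.467, "tz": 0, "rx": 0, "ry": 0, "rz": -0.56},
    {"tx": 0.192, "ty": -0.467, "tz": 0, "rx": 0, "ry": 0, "rz": -0.6},
    {"tx": 0.192, "ty": -0.467, "tz": 0, "rx": 0, "ry": 0, "rz": -0.64},
    {"tx": 0.192, "ty": -0.467, "tz": 0, "rx": 0, "ry": 0, "rz": -0.68},
    {"tx": 0.192, "ty": -0.467, "tz": 0.02, "rx": 0, "ry": 0, "rz": -0.682},
    {"tx": 0.192, "ty": -0.467, "tz": 0.02, "rx": 0, "ry": 0, "rz": -0.682},
    {"tx": 0.192, "ty": -0.467, "tz": 0.02, "rx": 0, "ry": 0, "rz": -0.682},
  ],
)

```text
clock: 13.78
position: [0.4579, 0.1374, 0.1715]
ee_rot: [0.49, -3.102, 0.0]
wrist_force: [0.2, -0.4, -0.8]
opening: 1.0
grip_force: 0.0
```

```bash
python3 -c "
from plan import *
plan((.4615,.1375,.1,108),(.4615,.1375,.036,108))
c=eyes.read_camera('scene')
cv2.imwrite('pics/y1.png',cv2.resize(c['img'][90:270,150:400],None,fx=3,fy=3))"
```

```text
t 13.78 pos [0.4579 0.1374 0.1715] yaw 108.0 j [ 0.29  0.19 -0.24  1.15 -0.   -0.02] open 1.0 grip 0.0 F [ 0.2 -0.4 -0.8]
(0.4615, 0.1375, 0.1, 108) {'tx': np.float64(-0.007), 'ty': np.float64(-0.002), 'tz': np.float64(0.143), 'rx': np.float64(-0.0), 'ry': np.float64(-0.0003), 'rz': np.float64(-0.0003)}
(0.4615, 0.1375, 0.036, 108) {'tx': np.float64(-0.0071), 'ty': np.float64(-0.002), 'tz': np.float64(0.271), 'rx': np.float64(-0.0), 'ry': np.float64(-0.0003), 'rz': np.float64(-0.0003)}
```

View pics/y1.png

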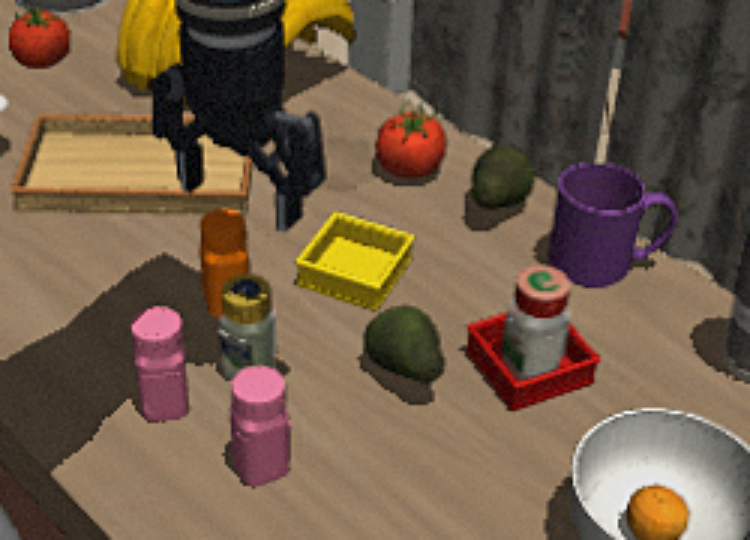

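The red jar stands upright in the red box at (537,325). Descending on the yellow-lidded jar.

Call:
servo_tool(
  moves=[
    {"tx": -0.006, "ty": -0.002, "tz": 0.06, "rx": 0, "ry": 0, "rz": 0},
    {"tx": -0.006, "ty": -0.002, "tz": 0.11, "rx": 0, "ry": 0, "rz": 0},
    {"tx": -0.006, "ty": -0.002, "tz": 0.15, "rx": 0, "ry": 0, "rz": 0},
    {"tx": -0.006, "ty": -0.002, "tz": 0.19, "rx": 0, "ry": 0, "rz": 0},
    {"tx": -0.006, "ty": -0.002, "tz": 0.23, "rx": 0, "ry": 0, "rz": 0},
    {"tx": -0.006, "ty": -0.002, "tz": 0.26, "rx": 0, "ry": 0, "rz": 0},
    {"tx": -0.006, "ty": -0.002, "tz": 0.27, "rx": 0, "ry": 0, "rz": 0},
    {"tx": -0.006, "ty": -0.002, "tz": 0.27, "rx": 0, "ry": 0, "rz": 0},
    {"tx": -0.006, "ty": -0.002, "tz": 0.27, "rx": 0, "ry": 0, "rz": 0},
  ],
)

```text
clock: 14.58
position: [0.4618, 0.1376, 0.0374]
ee_rot: [-0.491, 3.103, -0.0]
wrist_force: [0.5, 0.2, 0.3]
opening: 1.0
grip_force: 0.0
```

Call:
servo_tool(
  moves=[
    {"tx": 0, "ty": 0, "tz": 0, "rx": 0, "ry": 0, "rz": 0},
    {"tx": 0, "ty": 0, "tz": 0, "rx": 0, "ry": 0, "rz": 0},
    {"tx": 0, "ty": 0, "tz": 0, "rx": 0, "ry": 0, "rz": 0},
    {"tx": 0, "ty": 0, "tz": 0, "rx": 0, "ry": 0, "rz": 0},
    {"tx": 0, "ty": 0, "tz": 0, "rx": 0, "ry": 0, "rz": 0},
    {"tx": 0, "ty": 0, "tz": 0, "rx": 0, "ry": 0, "rz": 0},
    {"tx": 0, "ty": 0, "tz": 0, "rx": 0, "ry": 0, "rz": 0},
    {"tx": 0, "ty": 0, "tz": 0, "rx": 0, "ry": 0, "rz": 0},
    {"tx": 0, "ty": 0, "tz": 0, "rx": 0, "ry": 0, "rz": 0},
    {"tx": 0, "ty": 0, "tz": 0, "rx": 0, "ry": 0, "rz": 0},
  ],
  fingers=-1,
)

```text
clock: 15.42
position: [0.4619, 0.1377, 0.0376]
ee_rot: [-0.492, 3.101, 0.0]
wrist_force: [-0.9, -0.0, 6.9]
opening: 0.481
grip_force: 33.8
```

```bash
python3 -c "
from plan import *
plan((.4615,.1375,.14,108),(.621,.1825,.14,115.7),(.621,.1825,.045,115.7))"
```

```text
t 15.42 pos [0.4619 0.1377 0.0376] yaw 108.0 j [ 0.29  0.32 -0.45  0.81  0.   -0.03] open 0.481 grip 33.8 F [-0.9 -0.   6.9]
(0.4615, 0.1375, 0.14, 108) {'tx': np.float64(0.0007), 'ty': np.float64(-0.0001), 'tz': np.float64(-0.2047), 'rx': np.float64(0.0), 'ry': np.float64(0.0004), 'rz': np.float64(0.0002)}
(0.621, 0.1825, 0.14, 115.7) {'tx': np.float64(-0.3305), 'ty': np.float64(-0.0133), 'tz': np.float64(-0.2043), 'rx': np.float64(-0.0), 'ry': np.float64(0.0004), 'rz': np.float64(-0.0426)}
(0.621, 0.1825, 0.045, 115.7) {'tx': np.float64(-0.3303), 'ty': np.float64(-0.0133), 'tz': np.float64(-0.0143), 'rx': np.float64(-0.0), 'ry': np.float64(0.0004), 'rz': np.float64(-0.0426)}
```

Call:
servo_tool(
  moves=[
    {"tx": 0, "ty": 0, "tz": -0.04, "rx": 0, "ry": 0, "rz": 0},
    {"tx": 0, "ty": 0, "tz": -0.1, "rx": 0, "ry": 0, "rz": 0},
    {"tx": 0, "ty": 0, "tz": -0.17, "rx": 0, "ry": 0, "rz": 0},
    {"tx": 0, "ty": 0, "tz": -0.23, "rx": 0, "ry": 0, "rz": 0},
    {"tx": -0.03, "ty": 0, "tz": -0.25, "rx": 0, "ry": 0, "rz": 0},
    {"tx": -0.08, "ty": -0.003, "tz": -0.25, "rx": 0, "ry": 0, "rz": -0.01},
    {"tx": -0.14, "ty": -0.006, "tz": -0.25, "rx": 0, "ry": 0, "rz": -0.02},
    {"tx": -0.2, "ty": -0.009, "tz": -0.25, "rx": 0, "ry": 0, "rz": -0.03},
    {"tx": -0.26, "ty": -0.012, "tz": -0.25, "rx": 0, "ry": 0, "rz": -0.04},
    {"tx": -0.31, "ty": -0.013, "tz": -0.25, "rx": 0, "ry": 0, "rz": -0.043},
    {"tx": -0.33, "ty": -0.013, "tz": -0.25, "rx": 0, "ry": 0, "rz": -0.043},
    {"tx": -0.33, "ty": -0.013, "tz": -0.22, "rx": 0, "ry": 0, "rz": -0.043},
    {"tx": -0.33, "ty": -0.013, "tz": -0.17, "rx": 0, "ry": 0, "rz": -0.043},
    {"tx": -0.33, "ty": -0.013, "tz": -0.12, "rx": 0, "ry": 0, "rz": -0.043},
    {"tx": -0.33, "ty": -0.013, "tz": -0.1, "rx": 0, "ry": 0, "rz": -0.043},
    {"tx": -0.33, "ty": -0.013, "tz": -0.1, "rx": 0, "ry": 0, "rz": -0.043},
    {"tx": -0.33, "ty": -0.013, "tz": -0.1, "rx": 0, "ry": 0, "rz": -0.043},
  ],
)

```text
clock: 16.83
position: [0.6202, 0.1823, 0.087]
ee_rot: [0.7, -3.062, 0.0]
wrist_force: [0.5, 0.6, -0.5]
opening: 0.48
grip_force: 34.2
```

```bash
python3 -c "
from plan import *
plan((.621,.1825,.044,115.7))
c=eyes.read_camera('scene')
cv2.imwrite('pics/y2.png',cv2.resize(c['img'][90:250,180:390],None,fx=2.5,fy=2.5))"
```

```text
t 16.83 pos [0.6202 0.1823 0.087 ] yaw 115.8 j [ 0.29  0.52  0.04  1.09 -0.   -0.16] open 0.48 grip 34.2 F [ 0.5  0.6 -0.5]
(0.621, 0.1825, 0.044, 115.7) {'tx': np.float64(-0.0016), 'ty': np.float64(-0.0003), 'tz': np.float64(0.0861), 'rx': np.float64(-0.0), 'ry': np.float64(-0.0002), 'rz': np.float64(0.0004)}
```

View pics/y2.png

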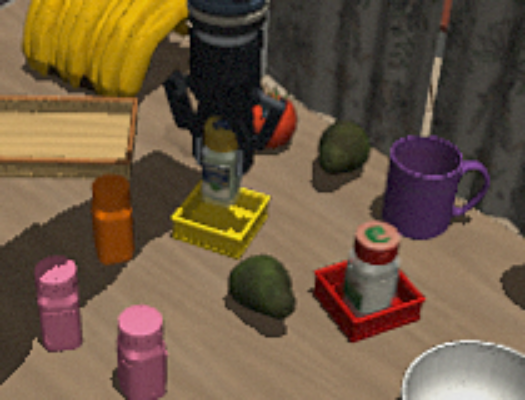

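The jar is upright over the yellow box at (222,170).

Call:
servo_tool(
  moves=[
    {"tx": -0.002, "ty": 0, "tz": 0.03, "rx": 0, "ry": 0, "rz": 0},
    {"tx": -0.002, "ty": 0, "tz": 0.055, "rx": 0, "ry": 0, "rz": 0},
    {"tx": -0.002, "ty": 0, "tz": 0.07, "rx": 0, "ry": 0, "rz": 0},
    {"tx": -0.002, "ty": 0, "tz": 0.08, "rx": 0, "ry": 0, "rz": 0},
    {"tx": -0.002, "ty": 0, "tz": 0.085, "rx": 0, "ry": 0, "rz": 0},
    {"tx": -0.002, "ty": 0, "tz": 0.087, "rx": 0, "ry": 0, "rz": 0},
    {"tx": -0.002, "ty": 0, "tz": 0.088, "rx": 0, "ry": 0, "rz": 0},
    {"tx": -0.002, "ty": 0, "tz": 0.088, "rx": 0, "ry": 0, "rz": 0},
    {"tx": -0.002, "ty": 0, "tz": 0.088, "rx": 0, "ry": 0, "rz": 0},
  ],
)

```text
clock: 17.63
position: [0.6216, 0.1829, 0.0433]
ee_rot: [-0.7, 3.062, -0.0]
wrist_force: [1.2, -0.2, -1.4]
opening: 0.479
grip_force: 34.3
```

Call:
servo_tool(
  moves=[
    {"tx": 0, "ty": 0, "tz": 0.001, "rx": 0, "ry": 0, "rz": 0},
    {"tx": 0, "ty": 0, "tz": 0.002, "rx": 0, "ry": 0, "rz": 0},
    {"tx": 0, "ty": 0, "tz": 0.002, "rx": 0, "ry": 0, "rz": 0},
    {"tx": 0, "ty": 0, "tz": 0.002, "rx": 0, "ry": 0, "rz": 0},
  ],
)

```text
clock: 17.97
position: [0.6215, 0.1829, 0.0427]
ee_rot: [-0.7, 3.062, -0.0]
wrist_force: [-2.4, -1.0, 4.1]
opening: 0.48
grip_force: 34.9
```

Call:
servo_tool(
  moves=[
    {"tx": 0, "ty": 0, "tz": 0, "rx": 0, "ry": 0, "rz": 0},
    {"tx": 0, "ty": 0, "tz": 0, "rx": 0, "ry": 0, "rz": 0},
    {"tx": 0, "ty": 0, "tz": 0, "rx": 0, "ry": 0, "rz": 0},
    {"tx": 0, "ty": 0, "tz": 0, "rx": 0, "ry": 0, "rz": 0},
    {"tx": 0, "ty": 0, "tz": 0, "rx": 0, "ry": 0, "rz": 0},
    {"tx": 0, "ty": 0, "tz": 0, "rx": 0, "ry": 0, "rz": 0},
    {"tx": 0, "ty": 0, "tz": 0, "rx": 0, "ry": 0, "rz": 0},
    {"tx": 0, "ty": 0, "tz": -0.03, "rx": 0, "ry": 0, "rz": 0},
    {"tx": 0, "ty": 0, "tz": -0.08, "rx": 0, "ry": 0, "rz": 0},
    {"tx": 0, "ty": 0, "tz": -0.15, "rx": 0, "ry": 0, "rz": 0},
    {"tx": 0, "ty": 0, "tz": -0.22, "rx": 0, "ry": 0, "rz": 0},
    {"tx": 0, "ty": 0, "tz": -0.29, "rx": 0, "ry": 0, "rz": 0},
    {"tx": 0, "ty": 0, "tz": -0.32, "rx": 0, "ry": 0, "rz": 0},
    {"tx": 0, "ty": 0, "tz": -0.32, "rx": 0, "ry": 0, "rz": 0},
  ],
  fingers=1,
)

```text
clock: 19.13
position: [0.6231, 0.1834, 0.2066]
ee_rot: [-0.699, 3.055, 0.001]
wrist_force: [-0.6, 1.2, 0.1]
opening: 0.996
grip_force: 0.0
```

Run:
```python
from plan import *
plan((.474,-.1975,.2,94.5),(.474,-.1975,.05,94.5))
for nm in("scene","top"):
    cc=eyes.read_camera(nm); W=cloud(cc)
    hsv=cv2.cvtColor(cc["img"],cv2.COLOR_BGR2HSV)
    m=(hsv[...,0]>15)&(hsv[...,0]<35)&(hsv[...,1]>150)&(hsv[...,2]>60)&(abs(W[...,1]+.2)<.06)&(abs(W[...,0]-.47)<.1)&(W[...,2]<.04)
    q=W[m]; mu=q[:,:2].mean(0); d=np.linalg.svd(q[:,:2]-mu)[2][0]; d*=-np.sign(d[0]); t=(q[:,:2]-mu)@d
    for k in (.005,.02,.035,.05,.07):
        w=(q[:,:2]-mu)@[-d[1],d[0]]; b=w[abs(t.max()-k-t)<.006]; print(k,(mu+d*(t.max()-k)).round(4),"w",b.min().round(4),b.max().round(4))
    print(nm,np.degrees(np.arctan2(d[1],d[0])).round(1))
```

```text
t 19.13 pos [0.6231 0.1834 0.2066] yaw 115.8 j [ 0.29  0.46  0.25  1.36 -0.   -0.16] open 0.996 grip 0.0 F [-0.6  1.2  0.1]
(0.474, -0.1975, 0.2, 94.5) {'tx': np.float64(0.5998), 'ty': np.float64(-0.5563), 'tz': np.float64(0.0096), 'rx': np.float64(0.0), 'ry': np.float64(0.0023), 'rz': np.float64(0.1182)}
(0.474, -0.1975, 0.05, 94.5) {'tx': np.float64(0.6019), 'ty': np.float64(-0.5559), 'tz': np.float64(0.3096), 'rx': np.float64(0.0), 'ry': np.float64(0.0023), 'rz': np.float64(0.1182)}
0.005 [ 0.4438 -0.2019] w -0.008 0.0056
0.02 [ 0.4588 -0.2011] w -0.009 0.0071
0.035 [ 0.4738 -0.2002] w -0.0102 0.0091
0.05 [ 0.4887 -0.1993] w -0.013 0.0091
0.07 [ 0.5087 -0.1982] w -0.0117 0.0094
scene -176.7
0.005 [ 0.4488 -0.1973] w -0.007 0.0088
0.02 [ 0.4638 -0.196 ] w -0.0093 0.0104
0.035 [ 0.4787 -0.1948] w -0.0107 0.011
0.05 [ 0.4937 -0.1936] w -0.01 0.01
0.07 [ 0.5136 -0.1919] w -0.0107 0.0129
top -175.3
```

Call:
servo_tool(
  moves=[
    {"tx": 0.04, "ty": -0.03, "tz": 0, "rx": 0, "ry": 0, "rz": 0.01},
    {"tx": 0.09, "ty": -0.08, "tz": 0, "rx": 0, "ry": 0, "rz": 0.02},
    {"tx": 0.15, "ty": -0.13, "tz": 0, "rx": 0, "ry": 0, "rz": 0.03},
    {"tx": 0.2, "ty": -0.18, "tz": 0, "rx": 0, "ry": 0, "rz": 0.04},
    {"tx": 0.26, "ty": -0.23, "tz": 0, "rx": 0, "ry": 0, "rz": 0.05},
    {"tx": 0.31, "ty": -0.28, "tz": 0, "rx": 0, "ry": 0, "rz": 0.06},
    {"tx": 0.37, "ty": -0.33, "tz": 0, "rx": 0, "ry": 0, "rz": 0.07},
    {"tx": 0.42, "ty": -0.38, "tz": 0, "rx": 0, "ry": 0, "rz": 0.08},
    {"tx": 0.47, "ty": -0.43, "tz": 0, "rx": 0, "ry": 0, "rz": 0.1},
    {"tx": 0.52, "ty": -0.48, "tz": 0, "rx": 0, "ry": 0, "rz": 0.11},
    {"tx": 0.57, "ty": -0.53, "tz": 0, "rx": 0, "ry": 0, "rz": 0.12},
    {"tx": 0.6, "ty": -0.556, "tz": 0, "rx": 0, "ry": 0, "rz": 0.12},
    {"tx": 0.6, "ty": -0.556, "tz": 0.05, "rx": 0, "ry": 0, "rz": 0.12},
    {"tx": 0.6, "ty": -0.556, "tz": 0.1, "rx": 0, "ry": 0, "rz": 0.12},
    {"tx": 0.6, "ty": -0.556, "tz": 0.15, "rx": 0, "ry": 0, "rz": 0.12},
    {"tx": 0.6, "ty": -0.556, "tz": 0.15, "rx": 0, "ry": 0, "rz": 0.12},
    {"tx": 0.6, "ty": -0.556, "tz": 0.15, "rx": 0, "ry": 0, "rz": 0.12},
  ],
)

```text
clock: 20.65
position: [0.4703, -0.1973, 0.1251]
ee_rot: [0.114, -3.135, -0.003]
wrist_force: [-0.2, -0.1, 0.7]
opening: 0.999
grip_force: 0.0
```

Run:
```python
from plan import *
plan((.474,-.1975,.05,94),(.474,-.1975,-.003,94))
c=eyes.read_camera('scene')
cv2.imwrite('pics/p1.png',cv2.resize(c['img'][90:330,170:450],None,fx=2.4,fy=2.4))
```

```text
t 20.65 pos [ 0.4703 -0.1973  0.1251] yaw 94.2 j [-0.4   0.28 -0.24  1.06 -0.   -0.47] open 0.999 grip 0.0 F [-0.2 -0.1  0.7]
(0.474, -0.1975, 0.05, 94) {'tx': np.float64(-0.008), 'ty': np.float64(-0.0012), 'tz': np.float64(0.1502), 'rx': np.float64(0.0007), 'ry': np.float64(-0.0014), 'rz': np.float64(0.0009)}
(0.474, -0.1975, -0.003, 94) {'tx': np.float64(-0.0085), 'ty': np.float64(-0.0014), 'tz': np.float64(0.2562), 'rx': np.float64(0.0007), 'ry': np.float64(-0.0014), 'rz': np.float64(0.0009)}
```

View pics/p1.png

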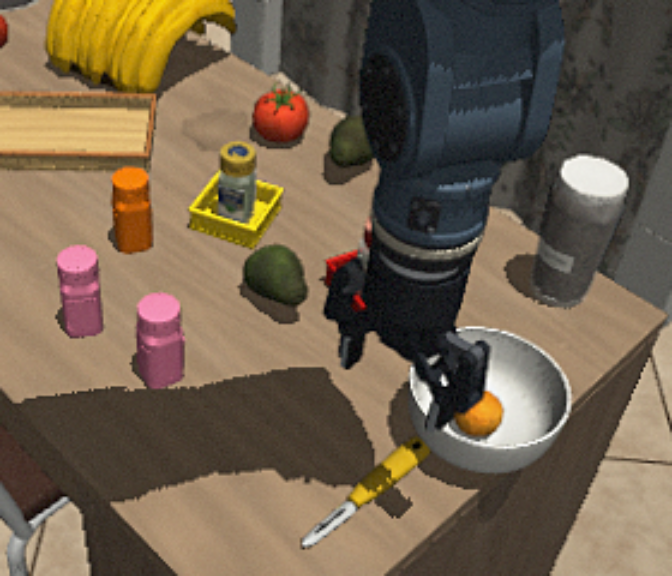

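The yellow jar stands upright in its box at (236,185), and the gripper is above the peeler handle.

Call:
servo_tool(
  moves=[
    {"tx": -0.006, "ty": -0.001, "tz": 0.05, "rx": 0, "ry": 0, "rz": 0},
    {"tx": -0.006, "ty": -0.001, "tz": 0.1, "rx": 0, "ry": 0, "rz": 0},
    {"tx": -0.006, "ty": -0.001, "tz": 0.15, "rx": 0, "ry": 0, "rz": 0},
    {"tx": -0.006, "ty": -0.001, "tz": 0.19, "rx": 0, "ry": 0, "rz": 0},
    {"tx": -0.006, "ty": -0.001, "tz": 0.22, "rx": 0, "ry": 0, "rz": 0},
    {"tx": -0.006, "ty": -0.001, "tz": 0.24, "rx": 0, "ry": 0, "rz": 0},
    {"tx": -0.006, "ty": -0.001, "tz": 0.245, "rx": 0, "ry": 0, "rz": 0},
    {"tx": -0.006, "ty": -0.001, "tz": 0.245, "rx": 0, "ry": 0, "rz": 0},
    {"tx": -0.006, "ty": -0.001, "tz": 0.245, "rx": 0, "ry": 0, "rz": 0},
    {"tx": -0.006, "ty": -0.001, "tz": 0.245, "rx": 0, "ry": 0, "rz": 0},
  ],
)

```text
clock: 21.53
position: [0.4759, -0.1986, 0.0055]
ee_rot: [-0.114, 3.138, -0.001]
wrist_force: [0.9, -0.7, 0.1]
opening: 0.994
grip_force: 0.0
```

```bash
python3 -c "
from plan import *
plan((.474,-.1975,.002,94))"
```

```text
t 21.53 pos [ 0.4759 -0.1986  0.0055] yaw 94.2 j [-0.4   0.4  -0.41  0.76 -0.   -0.47] open 0.994 grip 0.0 F [ 0.9 -0.7  0.1]
(0.474, -0.1975, 0.002, 94) {'tx': np.float64(0.0036), 'ty': np.float64(0.0025), 'tz': np.float64(0.007), 'rx': np.float64(-0.0003), 'ry': np.float64(0.0005), 'rz': np.float64(0.001)}
```

Down about 3 mm more, then close.

Call:
servo_tool(
  moves=[
    {"tx": 0.003, "ty": 0.002, "tz": 0.006, "rx": 0, "ry": 0, "rz": 0},
    {"tx": 0.003, "ty": 0.002, "tz": 0.006, "rx": 0, "ry": 0, "rz": 0},
    {"tx": 0.003, "ty": 0.002, "tz": 0.006, "rx": 0, "ry": 0, "rz": 0},
    {"tx": 0.003, "ty": 0.002, "tz": 0.006, "rx": 0, "ry": 0, "rz": 0},
    {"tx": 0.003, "ty": 0.002, "tz": 0.006, "rx": 0, "ry": 0, "rz": 0},
    {"tx": 0.003, "ty": 0.002, "tz": 0.006, "rx": 0, "ry": 0, "rz": 0},
    {"tx": 0.003, "ty": 0.002, "tz": 0.006, "rx": 0, "ry": 0, "rz": 0},
    {"tx": 0.003, "ty": 0.002, "tz": 0.006, "rx": 0, "ry": 0, "rz": 0},
    {"tx": 0.003, "ty": 0.002, "tz": 0.006, "rx": 0, "ry": 0, "rz": 0},
    {"tx": 0.003, "ty": 0.002, "tz": 0.006, "rx": 0, "ry": 0, "rz": 0},
    {"tx": 0.003, "ty": 0.002, "tz": 0.006, "rx": 0, "ry": 0, "rz": 0},
    {"tx": 0.003, "ty": 0.002, "tz": 0.006, "rx": 0, "ry": 0, "rz": 0},
  ],
  fingers=-1,
  newtons=40,
)

```text
clock: 22.53
position: [0.4735, -0.1974, 0.0016]
ee_rot: [-0.114, 3.139, -0.0]
wrist_force: [-1.6, 1.0, 6.1]
opening: 0.238
grip_force: 39.1
```

```bash
python3 -c "
from plan import *
plan((.474,-.1975,.008,94),(.42,-.201,.01,94),(.42,-.201,.15,94))"
```

```text
t 22.53 pos [ 0.4735 -0.1974  0.0016] yaw 94.2 j [-0.39  0.41 -0.42  0.75 -0.   -0.47] open 0.238 grip 39.1 F [-1.6  1.   6.1]
(0.474, -0.1975, 0.008, 94) {'tx': np.float64(-0.001), 'ty': np.float64(-0.0004), 'tz': np.float64(-0.0129), 'rx': np.float64(-0.0), 'ry': np.float64(0.0001), 'rz': np.float64(0.0009)}
(0.42, -0.201, 0.01, 94) {'tx': np.float64(0.1072), 'ty': np.float64(0.0005), 'tz': np.float64(-0.0169), 'rx': np.float64(-0.0), 'ry': np.float64(0.0001), 'rz': np.float64(0.0009)}
(0.42, -0.201, 0.15, 94) {'tx': np.float64(0.1071), 'ty': np.float64(0.0005), 'tz': np.float64(-0.2969), 'rx': np.float64(-0.0), 'ry': np.float64(0.0001), 'rz': np.float64(0.0009)}
```

Call:
servo_tool(
  moves=[
    {"tx": 0, "ty": 0, "tz": -0.004, "rx": 0, "ry": 0, "rz": 0},
    {"tx": 0, "ty": 0, "tz": -0.008, "rx": 0, "ry": 0, "rz": 0},
    {"tx": 0.01, "ty": 0, "tz": -0.008, "rx": 0, "ry": 0, "rz": 0},
    {"tx": 0.03, "ty": 0, "tz": -0.01, "rx": 0, "ry": 0, "rz": 0},
    {"tx": 0.06, "ty": 0, "tz": -0.012, "rx": 0, "ry": 0, "rz": 0},
    {"tx": 0.09, "ty": 0, "tz": -0.015, "rx": 0, "ry": 0, "rz": 0},
    {"tx": 0.107, "ty": 0, "tz": -0.018, "rx": 0, "ry": 0, "rz": 0},
    {"tx": 0.107, "ty": 0, "tz": -0.018, "rx": 0, "ry": 0, "rz": 0},
    {"tx": 0.107, "ty": 0, "tz": -0.06, "rx": 0, "ry": 0, "rz": 0},
    {"tx": 0.107, "ty": 0, "tz": -0.12, "rx": 0, "ry": 0, "rz": 0},
    {"tx": 0.107, "ty": 0, "tz": -0.19, "rx": 0, "ry": 0, "rz": 0},
    {"tx": 0.107, "ty": 0, "tz": -0.26, "rx": 0, "ry": 0, "rz": 0},
    {"tx": 0.107, "ty": 0, "tz": -0.33, "rx": 0, "ry": 0, "rz": 0},
    {"tx": 0.107, "ty": 0, "tz": -0.38, "rx": 0, "ry": 0, "rz": 0},
    {"tx": 0.107, "ty": 0, "tz": -0.4, "rx": 0, "ry": 0, "rz": 0},
    {"tx": 0.107, "ty": 0, "tz": -0.4, "rx": 0, "ry": 0, "rz": 0},
  ],
)

```text
clock: 23.87
position: [0.4219, -0.202, 0.2042]
ee_rot: [-0.114, 3.135, -0.004]
wrist_force: [-0.1, 0.2, -1.5]
opening: 0.24
grip_force: 39.4
```

Run:
```python
from plan import *
plan((.48,.15,.2,70),(.556,.445,.2,50))
c=eyes.read_camera('scene')
cv2.imwrite('pics/p2.png',cv2.resize(c['img'][90:330,170:450],None,fx=2.4,fy=2.4))
```

```text
t 23.87 pos [ 0.4219 -0.202   0.2042] yaw 94.2 j [-0.45  0.15 -0.2   1.22 -0.   -0.52] open 0.24 grip 39.4 F [-0.1  0.2 -1.5]
(0.48, 0.15, 0.2, 70) {'tx': np.float64(-0.1671), 'ty': np.float64(0.6937), 'tz': np.float64(0.0072), 'rx': np.float64(-0.0006), 'ry': np.float64(0.0017), 'rz': np.float64(0.1342)}
(0.556, 0.445, 0.2, 50) {'tx': np.float64(-0.3615), 'ty': np.float64(1.2711), 'tz': np.float64(0.0065), 'rx': np.float64(-0.0003), 'ry': np.float64(0.0018), 'rz': np.float64(0.2454)}
```

View pics/p2.png

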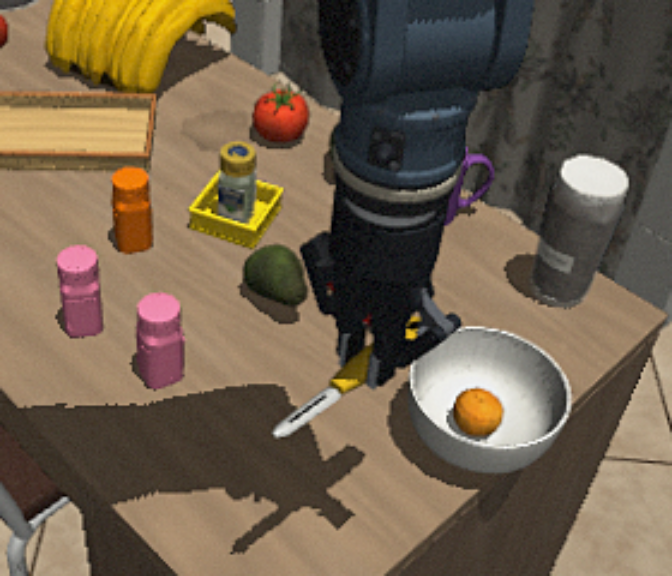

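The peeler is held roughly level, its blade tip at (280,432), clear of the bowl. Carrying it to the tray.

Call:
servo_tool(
  moves=[
    {"tx": 0, "ty": 0.03, "tz": 0, "rx": 0, "ry": 0, "rz": 0.005},
    {"tx": -0.01, "ty": 0.08, "tz": 0, "rx": 0, "ry": 0, "rz": 0.01},
    {"tx": -0.02, "ty": 0.13, "tz": 0, "rx": 0, "ry": 0, "rz": 0.02},
    {"tx": -0.03, "ty": 0.19, "tz": 0, "rx": 0, "ry": 0, "rz": 0.03},
    {"tx": -0.05, "ty": 0.25, "tz": 0, "rx": 0, "ry": 0, "rz": 0.04},
    {"tx": -0.06, "ty": 0.31, "tz": 0, "rx": 0, "ry": 0, "rz": 0.055},
    {"tx": -0.08, "ty": 0.37, "tz": 0, "rx": 0, "ry": 0, "rz": 0.07},
    {"tx": -0.09, "ty": 0.43, "tz": 0, "rx": 0, "ry": 0, "rz": 0.08},
    {"tx": -0.11, "ty": 0.49, "tz": 0, "rx": 0, "ry": 0, "rz": 0.095},
    {"tx": -0.13, "ty": 0.55, "tz": 0, "rx": 0, "ry": 0, "rz": 0.11},
    {"tx": -0.15, "ty": 0.61, "tz": 0, "rx": 0, "ry": 0, "rz": 0.12},
    {"tx": -0.17, "ty": 0.67, "tz": 0, "rx": 0, "ry": 0, "rz": 0.13},
    {"tx": -0.19, "ty": 0.73, "tz": 0, "rx": 0, "ry": 0, "rz": 0.14},
    {"tx": -0.21, "ty": 0.79, "tz": 0, "rx": 0, "ry": 0, "rz": 0.155},
    {"tx": -0.23, "ty": 0.85, "tz": 0, "rx": 0, "ry": 0, "rz": 0.17},
    {"tx": -0.25, "ty": 0.91, "tz": 0, "rx": 0, "ry": 0, "rz": 0.18},
    {"tx": -0.27, "ty": 0.96, "tz": 0, "rx": 0, "ry": 0, "rz": 0.19},
    {"tx": -0.28, "ty": 0.99, "tz": 0, "rx": 0, "ry": 0, "rz": 0.2},
    {"tx": -0.28, "ty": 0.99, "tz": 0, "rx": 0, "ry": 0, "rz": 0.2},
  ],
)

```text
clock: 25.5
position: [0.5238, 0.3055, 0.1985]
ee_rot: [-0.86, -3.02, 0.002]
wrist_force: [-0.6, -1.0, -1.5]
opening: 0.238
grip_force: 39.4
```

```bash
python3 -c "
from plan import *
plan((.556,.445,.2,50),(.556,.445,.05,50))"
```

```text
t 25.5 pos [0.5238 0.3055 0.1985] yaw 58.2 j [0.53 0.39 0.13 1.31 0.   1.08] open 0.238 grip 39.4 F [-0.6 -1.  -1.5]
(0.556, 0.445, 0.2, 50) {'tx': np.float64(0.0921), 'ty': np.float64(0.2711), 'tz': np.float64(-0.0033), 'rx': np.float64(-0.0006), 'ry': np.float64(-0.0005), 'rz': np.float64(0.0456)}
(0.556, 0.445, 0.05, 50) {'tx': np.float64(0.0916), 'ty': np.float64(0.2716), 'tz': np.float64(0.2967), 'rx': np.float64(-0.0006), 'ry': np.float64(-0.0005), 'rz': np.float64(0.0456)}
```

Call:
servo_tool(
  moves=[
    {"tx": 0.01, "ty": 0.04, "tz": 0, "rx": 0, "ry": 0, "rz": 0.01},
    {"tx": 0.03, "ty": 0.09, "tz": 0, "rx": 0, "ry": 0, "rz": 0.02},
    {"tx": 0.05, "ty": 0.15, "tz": 0, "rx": 0, "ry": 0, "rz": 0.03},
    {"tx": 0.07, "ty": 0.21, "tz": 0, "rx": 0, "ry": 0, "rz": 0.04},
    {"tx": 0.085, "ty": 0.25, "tz": 0, "rx": 0, "ry": 0, "rz": 0.045},
    {"tx": 0.092, "ty": 0.271, "tz": 0, "rx": 0, "ry": 0, "rz": 0.045},
    {"tx": 0.092, "ty": 0.271, "tz": 0.04, "rx": 0, "ry": 0, "rz": 0.045},
    {"tx": 0.092, "ty": 0.271, "tz": 0.1, "rx": 0, "ry": 0, "rz": 0.045},
    {"tx": 0.092, "ty": 0.271, "tz": 0.16, "rx": 0, "ry": 0, "rz": 0.045},
    {"tx": 0.092, "ty": 0.271, "tz": 0.22, "rx": 0, "ry": 0, "rz": 0.045},
    {"tx": 0.092, "ty": 0.271, "tz": 0.25, "rx": 0, "ry": 0, "rz": 0.045},
    {"tx": 0.092, "ty": 0.271, "tz": 0.25, "rx": 0, "ry": 0, "rz": 0.045},
    {"tx": 0.092, "ty": 0.271, "tz": 0.25, "rx": 0, "ry": 0, "rz": 0.045},
  ],
)

```text
clock: 26.58
position: [0.5553, 0.4408, 0.0746]
ee_rot: [-1.072, -2.951, 0.005]
wrist_force: [0.1, 0.4, -0.2]
opening: 0.241
grip_force: 39.6
```

Run:
```python
from plan import *
plan((.556,.445,.01,50))
c=eyes.read_camera('top')
a=cv2.resize(c['img'][120:250,60:200],None,fx=2.8,fy=2.8)
c=eyes.read_camera('scene')
b=cv2.resize(c['img'][90:220,120:260],None,fx=2.8,fy=2.8)
cv2.imwrite('pics/p3.png',np.hstack([a,b]))
```

```text
t 26.58 pos [0.5553 0.4408 0.0746] yaw 50.1 j [ 0.67  0.63  0.22  1.16 -0.    1.37] open 0.241 grip 39.6 F [ 0.1  0.4 -0.2]
(0.556, 0.445, 0.01, 50) {'tx': np.float64(0.0042), 'ty': np.float64(0.0078), 'tz': np.float64(0.1291), 'rx': np.float64(-0.0011), 'ry': np.float64(-0.0002), 'rz': np.float64(0.0004)}
```

View pics/p3.png

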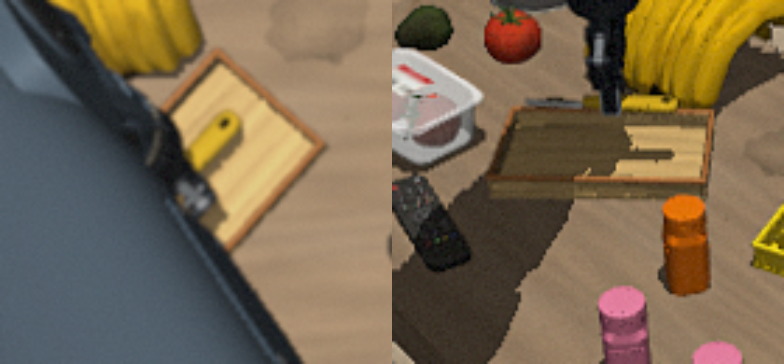

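Run:
```python
import pickle; from h import *
for n in("top","scene"):
    W=cloud(pickle.load(open(n+".pkl","rb"))).reshape(-1,3); W=W[W[:,2]>.035]
    d=W[:,:2]-[.556,.445]; a=np.radians(50); u=d@[np.cos(a),np.sin(a)]; v=d@[-np.sin(a),np.cos(a)]
    for z0,z1 in((.035,.08),(.08,.16),(.16,.3)):
        k=(W[:,2]>z0)&(W[:,2]<z1)&(abs(v)<.06)&(abs(u)<.15); print(n,z0,k.sum(),np.sort(u[k&(u>0)])[:3].round(3),np.sort(u[k&(u<0)])[-3:].round(3))
```

```text
top 0.035 343 [0.094 0.096 0.096] []
top 0.08 146 [0.122 0.126 0.126] []
top 0.16 0 [] []
scene 0.035 294 [0.089 0.092 0.092] []
scene 0.08 96 [0.12  0.125 0.126] []
scene 0.16 0 [] []
```

Clear of the bananas. Lowering the peeler.

Call:
servo_tool(
  moves=[
    {"tx": 0.003, "ty": 0.006, "tz": 0.03, "rx": 0, "ry": 0, "rz": 0},
    {"tx": 0.003, "ty": 0.006, "tz": 0.07, "rx": 0, "ry": 0, "rz": 0},
    {"tx": 0.003, "ty": 0.006, "tz": 0.1, "rx": 0, "ry": 0, "rz": 0},
    {"tx": 0.003, "ty": 0.006, "tz": 0.115, "rx": 0, "ry": 0, "rz": 0},
    {"tx": 0.003, "ty": 0.006, "tz": 0.12, "rx": 0, "ry": 0, "rz": 0},
    {"tx": 0.003, "ty": 0.006, "tz": 0.12, "rx": 0, "ry": 0, "rz": 0},
    {"tx": 0.003, "ty": 0.006, "tz": 0.12, "rx": 0, "ry": 0, "rz": 0},
  ],
)

```text
clock: 27.27
position: [0.5575, 0.4457, 0.0177]
ee_rot: [1.072, 2.952, 0.002]
wrist_force: [-0.1, 0.6, -0.5]
opening: 0.237
grip_force: 39.5
```

Call:
servo_tool(
  moves=[
    {"tx": 0, "ty": 0, "tz": 0.008, "rx": 0, "ry": 0, "rz": 0},
    {"tx": 0, "ty": 0, "tz": 0.014, "rx": 0, "ry": 0, "rz": 0},
    {"tx": 0, "ty": 0, "tz": 0.017, "rx": 0, "ry": 0, "rz": 0},
    {"tx": 0, "ty": 0, "tz": 0.017, "rx": 0, "ry": 0, "rz": 0},
    {"tx": 0, "ty": 0, "tz": 0.017, "rx": 0, "ry": 0, "rz": 0},
  ],
)

```text
clock: 27.68
position: [0.5569, 0.4452, 0.0078]
ee_rot: [-1.073, -2.953, 0.0]
wrist_force: [0.0, -1.0, -0.4]
opening: 0.232
grip_force: 39.5
```

Call:
servo_tool(
  moves=[
    {"tx": 0, "ty": 0, "tz": 0.001, "rx": 0, "ry": 0, "rz": 0},
    {"tx": 0, "ty": 0, "tz": 0.001, "rx": 0, "ry": 0, "rz": 0},
    {"tx": 0, "ty": 0, "tz": 0.001, "rx": 0, "ry": 0, "rz": 0},
    {"tx": 0, "ty": 0, "tz": 0.001, "rx": 0, "ry": 0, "rz": 0},
    {"tx": 0, "ty": 0, "tz": 0.001, "rx": 0, "ry": 0, "rz": 0},
    {"tx": 0, "ty": 0, "tz": 0.001, "rx": 0, "ry": 0, "rz": 0},
    {"tx": 0, "ty": 0, "tz": -0.03, "rx": 0, "ry": 0, "rz": 0},
    {"tx": 0, "ty": 0, "tz": -0.08, "rx": 0, "ry": 0, "rz": 0},
    {"tx": 0, "ty": 0, "tz": -0.15, "rx": 0, "ry": 0, "rz": 0},
    {"tx": 0, "ty": 0, "tz": -0.23, "rx": 0, "ry": 0, "rz": 0},
    {"tx": 0, "ty": 0, "tz": -0.31, "rx": 0, "ry": 0, "rz": 0},
    {"tx": 0, "ty": -0.05, "tz": -0.36, "rx": 0, "ry": 0, "rz": 0},
    {"tx": 0, "ty": -0.12, "tz": -0.4, "rx": 0, "ry": 0, "rz": 0},
    {"tx": 0, "ty": -0.2, "tz": -0.4, "rx": 0, "ry": 0, "rz": 0},
    {"tx": 0, "ty": -0.28, "tz": -0.4, "rx": 0, "ry": 0, "rz": 0},
    {"tx": 0, "ty": -0.36, "tz": -0.4, "rx": 0, "ry": 0, "rz": 0},
    {"tx": 0, "ty": -0.42, "tz": -0.4, "rx": 0, "ry": 0, "rz": 0},
    {"tx": 0, "ty": -0.42, "tz": -0.4, "rx": 0, "ry": 0, "rz": 0},
    {"tx": 0, "ty": -0.42, "tz": -0.4, "rx": 0, "ry": 0, "rz": 0},
  ],
  fingers=0,
)

```text
clock: 29.27
position: [0.4215, 0.2834, 0.2088]
ee_rot: [1.074, 2.952, 0.002]
wrist_force: [0.4, -0.4, -0.2]
opening: 0.502
grip_force: 0.0
```

Run:
```python
from plan import *
plan()
t=eyes.read_camera('top')['img']; c=eyes.read_camera('scene')['img']
cv2.imwrite('pics/f.png',np.hstack([cv2.resize(t[110:290,60:420],(400,200))[:, :],cv2.resize(t[120:250,60:200],None,fx=2.8,fy=2.8)[:364,:392][:200]]) if 0 else np.hstack([cv2.resize(t[120:250,60:200],None,fx=2.8,fy=2.8),cv2.resize(c[90:220,120:260],None,fx=2.8,fy=2.8)]))
cv2.imwrite('pics/f2.png',cv2.resize(c,(800,600)))
```

```text
t 29.27 pos [0.4215 0.2834 0.2088] yaw 50.0 j [ 0.59  0.22 -0.1   1.25 -0.    1.29] open 0.502 grip 0.0 F [ 0.4 -0.4 -0.2]
```

View pics/f.png

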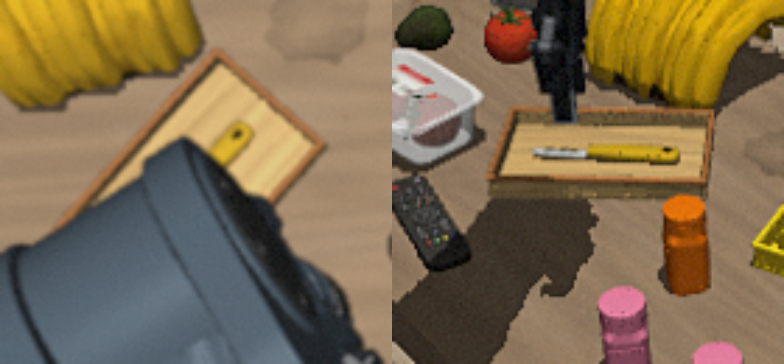

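View pics/f2.png

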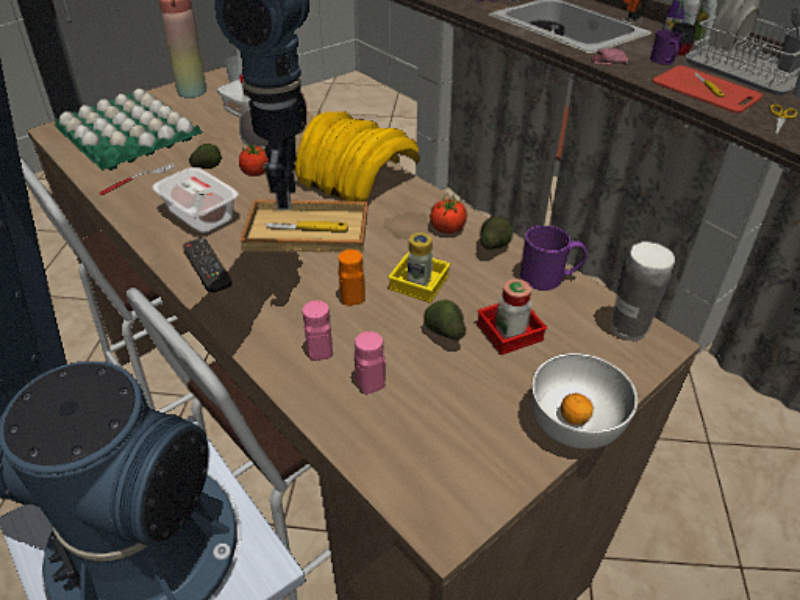

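The final view shows the mandarin in the bowl (577,408), the red jar upright in the red box (514,308), the yellow jar upright in the yellow box (420,258), and the peeler lying lengthwise in the tray (308,226). The gripper is clear of everything.

```bash
python3 -c "
from bench import manip; print(manip.job_done())"
```

```text
the job is handed in; nothing more can be done
None
```

The job is done and handed in at about 29 s of the 99 s allowed: the mandarin is in the white bowl, both jars stand upright in their own boxes, and the peeler lies flat and lengthwise in the tray.

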